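# Snap the temperature probes home in the clip rack

### The arm

A 6-joint arm with a two-finger parallel gripper is mounted at the origin on a cart in front of the work surface, level with it; the furniture and walls round the work are solid. World frame = base frame: x ahead of the robot, y to its left, z up, the work surface at z = 0. Lengths are in m, angles in rad, forces in N, time in s.
With the tool pointing down it reaches from about 0.35 to 0.975 m from the base axis. Payload 4.9 kg.
Tool frame: the origin (TCP) lies at the very end of the fingers, on their centre line; the grasp point (between the pads) lies 19 mm behind it; z points along the fingers, y is the direction in which the jaws open and shut (so a half turn about z gives the same grasp; the last joint's range is limited). The gripper opens to 85 mm and grips with 20 to 120 N. Pads are 22 mm wide; open, the fingers measure 114 mm over their backs; the gripper's body (76 mm by 85 mm) begins 54 mm behind the grasp point. The pads swing forward as they close: fully open they stand 13 mm farther back than shut.
Start: joints at [1.206, 0.053, 1.613, -0, 1.476, -0.119], TCP at [0.152, 0.606, 0.231] pointing down, gripper open.
Joint ranges: [-3.01, 3.01], [-1.01, 2.22], [0.06, 2.58], [-1.02, 4.17], [0.09, 2.62], [-3.14, 3.14]. Speed limits (rad/s): [2.57, 2.57, 3.14, 3.14, 3.14, 3.14].

### API

Orientations are given as a unit quaternion [w, x, y, z].
In Python, from plant import state, eyes, job_done gives the robot as it stands.
- The arm moves only by the tool apply_moves, never from a script. Its argument "commands" is a list of rows, each an object with "linear": the shift along the tool's x, y, z in m, a list of three; "delta_rot": the turn, a rotation vector about the tool's x, y, z in degrees, a list of three; "fingers": the closure in counts, from 0 (fully open) to 255 (shut). In form: [{"linear": [x, y, z], "delta_rot": [wx, wy, wz], "fingers": fingers}, ...]. A call has exactly 8 rows; each row is the pose to reach, as a shift and turn from the pose commanded when the call began, along the tool's axes at that moment; what a row does not reach only later rows make up. A row lasts 1/10 s, in which the tool goes at most 50 mm and 8.59 degrees, less where a joint would pass 70% of its speed; a pose out of reach is approached as far as the arm can. A call with a gripper value outside its range is refused whole. The fingers move at their own pace and stop on an object; the grip force is fixed at half the most. Time passes only in rows, so rows that repeat a pose let the fingers close, or fill a call up. It gives the time, the measured TCP pose, the force and the opening at its end, in the units of the state.
- state(): the state, without advancing time (a new reading comes with each control period).
- eyes.grab_frame(name): name is "side" or "top" or "wrist"; returns the picture (420x560x3 uint8, red, green, blue); there is no depth.
- eyes.camera_params(name): a dict with "fx", "fy", "cx", "cy" (pixels), "position" and "rotation" of the camera in the world; the wrist camera has in their place "T_tool_cam" (4x4, takes a point from camera to tool coordinates, whose origin is the TCP and whose axes are the flange's). Camera axes: x right, y down, z forward; pixel columns grow to the right and rows downward; lengths in m; the calibration is good to about 2 mm. A picture is of the moment at which its call begins: read the wrist's pose just before it. camera_params takes no time and is no camera call.
- job_done(): hands the job in, once; it reports no verdict.
The state is a dict: "time": time; "joint_pos": joint angles; "joint_vel": joint speeds; "joint_efforts": joint torques, N m; "tool_pos": TCP position; "tool_rot": TCP orientation; "contact_force": force on the tool from outside, world axes, zero at the start; "ft_torque": the same for the moment, N m; "gripper_width": opening from 0.0 (shut) to 1.0 (fully open).
Only numpy, scipy, OpenCV 4.12 (cv2) and the standard library are available. Lean on these libraries where they do the work, as an engineer would, in place of code of your own. Each camera call takes 0.05 s, during which the arm holds its last target.

### The job

Put the two loose temperature probes, the orange one lying on the bench and the blue one standing in the tall glass cylinder, away in the sloping clip rack: press each sideways into the pair of spring clips at the tab of its own colour until both clips snap shut over its handle and it lies fully home, stem pointing up the slope and collar just past the back clip. The clips take the two ends of the handle and leave its middle to hold it by; as the blue probe shows only its rear end, pull it out, lay it down on the bench and take it again. Leave the green probe clipped where it is.

Things in the scene. Friction and masses are not known exactly. Their poses are not given: they have to be found in the camera images.
- orange_probe: orange temperature probe, 190 mm, 80 g, round. Origin on its axis at mid handle, x axis to the stem's tip: aluminium socket -65 to -53 mm (dia. 12), white handle -53 to +53 (dia. 18, orange band at its rear end), grey six-sided collar +50 to +60 (24 across flats), steel stem to +125 (dia. 10). Lies on the bench, stem roughly away from the robot, axis 10.5 mm up.
- blue_probe: blue temperature probe, 190 mm, 80 g, round. Origin on its axis at mid handle, x axis to the stem's tip: aluminium socket -65 to -53 mm (dia. 12), white handle -53 to +53 (dia. 18, blue band at its rear end), grey six-sided collar +50 to +60 (24 across flats), steel stem to +125 (dia. 10). Stands stem down in the jar; socket and rear 45 mm of the handle show.
- green_probe: green temperature probe, 190 mm, 80 g, round. Origin on its axis at mid handle, x axis to the stem's tip: aluminium socket -65 to -53 mm (dia. 12), white handle -53 to +53 (dia. 18, green band at its rear end), grey six-sided collar +50 to +60 (24 across flats), steel stem to +125 (dia. 10). Already clipped home in the rack; must still be so at the end.
- orange_tip (a point): Tip of the orange probe's stem, 125 mm from the probe's origin.
- blue_tip (a point): Tip of the blue probe's stem, 125 mm from the probe's origin.
- green_tip (a point): Tip of the green probe's stem, 125 mm from the probe's origin.
- rack: Fixed grey sheet-metal rack, 250 mm wide (y), 140 mm deep; origin: middle of its underside. Its face rises 25 degrees away from the robot, 38 mm above the bench at the middle. Two rails across it carry pairs of spring clips: blue place at y = +80 mm, orange at 0, green at -80 mm, each with a tab of its colour at the low front edge.
- orange_place (a point): Where the orange probe's origin belongs: on the axis of a probe lying home, midway between the two clips of the orange place (the middle one). x axis up the slope, the way the stem must point; z straight out of the sloping face, so press along -z; y across. The two clips, 20 mm wide, are centred 36 mm before and behind this point along x; 52 mm of handle stay free between them.
- blue_place (a point): Where the blue probe's origin belongs: on the axis of a probe lying home, midway between the two clips of the blue place (the left one). x axis up the slope, the way the stem must point; z straight out of the sloping face, so press along -z; y across. This point is 28 mm above the face. The clips' flared lips reach 16 mm above it; a probe not yet snapped rests 16 mm too high.
- green_place (a point): Where the green probe's origin belongs: on the axis of a probe lying home, midway between the two clips of the green place (the right one, taken). x axis up the slope, the way the stem must point; z straight out of the sloping face, so press along -z; y across. Snapping in takes about 10 N on both clips together, out 7 N. It can slide down at most 4 mm, till its collar meets the back clip.
- jar: Fixed tall glass rinsing cylinder on a blue foot (diameter 72 mm), open at the top. Origin: middle of the underside, z axis up. Inner floor at 8 mm, rim at 140.5 mm, outer diameter 42 mm, inner 35 mm. The blue probe leans a few degrees in it. The bench between jar and rack is free for laying a probe down, once the orange one is gone.

How it is judged:
On the way:
1. the blue probe has been laid down on the bench and let go of (height (world z) of blue_probe below 0.03 m and angle between blue_probe's own x axis and vertical between 1.3 and 1.85 rad and contact force between the fingers and blue_probe below 0.05 N), for 0.1 s.
At the end, for the whole second after the job is handed in: Each of the three probes lies snapped home in the place of its own colour and at rest: its mid handle within 9 mm of the place's point along the slope and within 4 mm across it and in height, its stem pointing up the slope with the tip within 12 mm of the place's axis (x of orange_probe in the frame of orange_place between -0.009 and 0.009 m and y of orange_probe in the frame of orange_place between -0.004 and 0.004 m and z of orange_probe in the frame of orange_place between -0.004 and 0.004 m and x of orange_tip in the frame of orange_place above 0.1 m and y of orange_tip in the frame of orange_place between -0.012 and 0.012 m and z of orange_tip in the frame of orange_place between -0.012 and 0.012 m and linear speed of each of orange_probe, blue_probe, green_probe below 0.02 m/s and x of blue_probe in the frame of blue_place between -0.009 and 0.009 m and y of blue_probe in the frame of blue_place between -0.004 and 0.004 m and z of blue_probe in the frame of blue_place between -0.004 and 0.004 m and x of blue_tip in the frame of blue_place above 0.1 m and y of blue_tip in the frame of blue_place between -0.012 and 0.012 m and z of blue_tip in the frame of blue_place between -0.012 and 0.012 m and x of green_probe in the frame of green_place between -0.009 and 0.009 m and y of green_probe in the frame of green_place between -0.004 and 0.004 m and z of green_probe in the frame of green_place between -0.004 and 0.004 m and x of green_tip in the frame of green_place above 0.1 m and y of green_tip in the frame of green_place between -0.012 and 0.012 m and z of green_tip in the frame of green_place between -0.012 and 0.012 m); the robot touches nothing.
It also fails if it takes over 72 s, if anything falls off the work surface, if the arm or the gripper's body presses on something with over 40 N, if the wrist force passes 120 N, or if a joint passes its speed limit or range.

## Working session

There is one attempt and no reset: what is moved stays moved. The work goes in short steps, Python scripts to look and compute and a tool call to move; the robot and the scene stay as the last step left them, time stands still between calls to the robot, and variables do not carry over. Pictures are saved under pics/ and viewed, and the job is handed in when it is done.

Besides the shell and the picture viewer there is one more tool, called by a JSON object that holds its "api" and its "payload", one argument or row to a line. apply_moves: Moves the arm, as the interface text tells. Its arguments: {"type":"object","properties":{"commands":{"type":"array","items":{"type":"object","properties":{"linear":{"type":"array","items":{"type":"number"}},"delta_rot":{"type":"array","items":{"type":"number"}},"fingers":{"type":"number"}}}}},"required":["commands"]}

```bash
ls; mkdir -p pics; python3 - <<'E'
from plant import state, eyes
import cv2
print(state())
for n in ("side","top","wrist"):
    print(n,eyes.camera_params(n))
    cv2.imwrite(f"pics/{n}0.png",eyes.grab_frame(n)[:,:,::-1])
E
```

```text
pics
{'time': 0.0, 'joint_pos': array([ 1.20596807e+00,  5.34014776e-02,  1.61430600e+00,  8.25728556e-06,
        1.47603501e+00, -1.19020291e-01]), 'joint_vel': array([ 0.00035498, -0.00048048, -0.00014202, -0.0009494 ,  0.00102835,
        0.00120708]), 'joint_efforts': array([ 8.87588158e-05, -3.93692207e+01, -3.70173597e+01, -1.87612051e-05,
        7.03830548e-03,  5.71309187e-06]), 'tool_pos': array([0.15186795, 0.60561045, 0.23002821]), 'tool_rot': array([-2.61509360e-04,  1.22595121e-01,  9.92456186e-01, -1.04262982e-03]), 'contact_force': array([-0.19209051,  0.39195054, -0.49172327]), 'ft_torque': array([ 0.04789292,  0.03432253, -0.03643976]), 'gripper_width': 0.9972732280876268}
side {'fx': 384.83178935152057, 'fy': 384.83178935152057, 'cx': 281.51167460326417, 'cy': 211.5945646081319, 'position': array([0.09731472, 0.374534  , 0.71622054]), 'rotation': array([ 0.16409035, -0.3777244 ,  0.84398856, -0.34363054])}
top {'fx': 487.35070146825535, 'fy': 487.35070146825535, 'cx': 280.48314510130473, 'cy': 204.211586567119, 'position': array([ 0.38981797, -0.01516891,  1.15225651]), 'rotation': array([-0.05214842,  0.71033683, -0.69962939,  0.05675249])}
wrist {'fx': 327.5275297525074, 'fy': 327.5275297525074, 'cx': 283.8374840602496, 'cy': 209.38611935966287, 'T_tool_cam': array([[ 8.70954832e-04, -9.50984901e-01, -3.09236091e-01,
         7.90682321e-02],
       [ 9.99999440e-01,  1.01438764e-03, -3.03046716e-04,
         1.19575989e-03],
       [ 6.01878118e-04, -3.09235653e-01,  9.50985251e-01,
        -1.42893485e-01],
       [ 0.00000000e+00,  0.00000000e+00,  0.00000000e+00,
         1.00000000e+00]])}
```

View pics/side0.png

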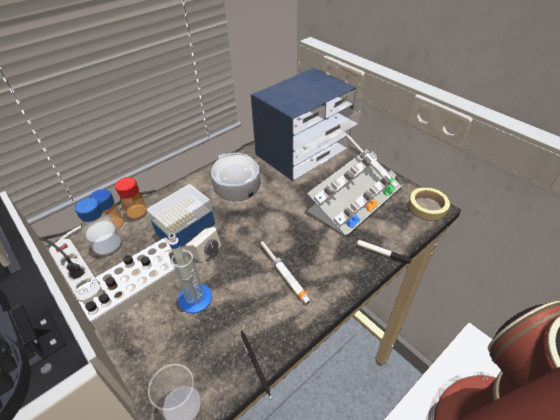

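View pics/top0.png

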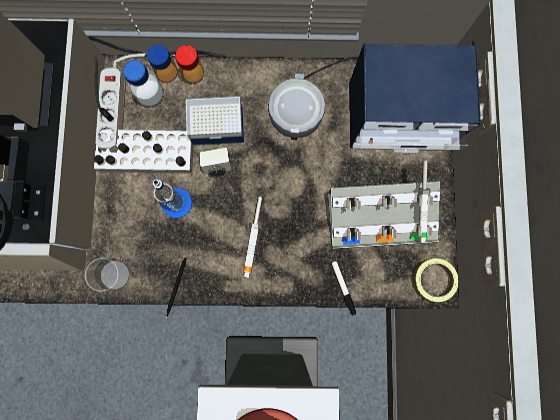

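View pics/wrist0.png

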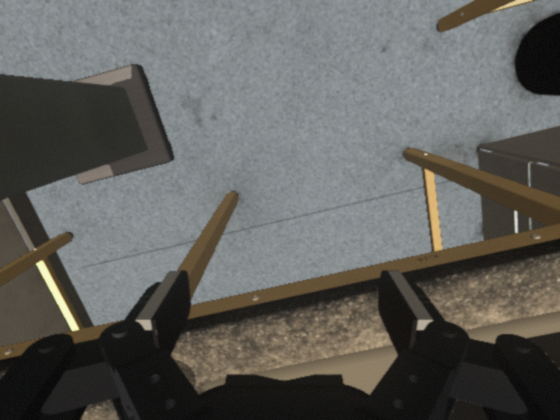

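```bash
cat > h.py <<'E'
import numpy as np, cv2
from scipy.spatial.transform import Rotation as R
from plant import state, eyes
def Rq(q): return R.from_quat(np.roll(np.asarray(q),-1))
def cam(name, s=None):
    p=eyes.camera_params(name)
    if name=="wrist":
        s=s or state(); T=p["T_tool_cam"]; Rt=Rq(s["tool_rot"]).as_matrix()
        return p, Rt@T[:3,:3], Rt@T[:3,3]+s["tool_pos"]
    return p, Rq(p["rotation"]).as_matrix(), np.array(p["position"])
def ray(c,uv):
    p,Rm,o=c; d=Rm@np.array([(uv[0]-p["cx"])/p["fx"],(uv[1]-p["cy"])/p["fy"],1.]); return o,d/np.linalg.norm(d)
def proj(c,X):
    p,Rm,o=c; x=Rm.T@(np.asarray(X)-o); return np.array([p["fx"]*x[0]/x[2]+p["cx"],p["fy"]*x[1]/x[2]+p["cy"]])
def onz(c,uv,z):
    o,d=ray(c,uv); return o+d*(z-o[2])/d[2]
def tri(rs):
    A=0;b=0
    for o,d in rs:
        P=np.eye(3)-np.outer(d,d); A=A+P; b=b+P@o
    X=np.linalg.solve(A,b); return X,[np.linalg.norm(np.cross(X-o,d)) for o,d in rs]
def crop(src,dst,x0,y0,w,h,k):
    im=cv2.imread(src) if isinstance(src,str) else src
    cv2.imwrite(dst,cv2.resize(im[y0:y0+h,x0:x0+w],None,fx=k,fy=k,interpolation=cv2.INTER_CUBIC))
E
python3 - <<'E'
from h import *
crop("pics/top0.png","pics/t_rack.png",320,150,130,110,6)
crop("pics/top0.png","pics/t_or.png",140,170,130,110,6)
crop("pics/side0.png","pics/s_rack.png",300,140,110,100,6)
crop("pics/side0.png","pics/s_jar.png",150,220,170,100,4)
E
```

```text
(no output)
```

View pics/t_rack.png

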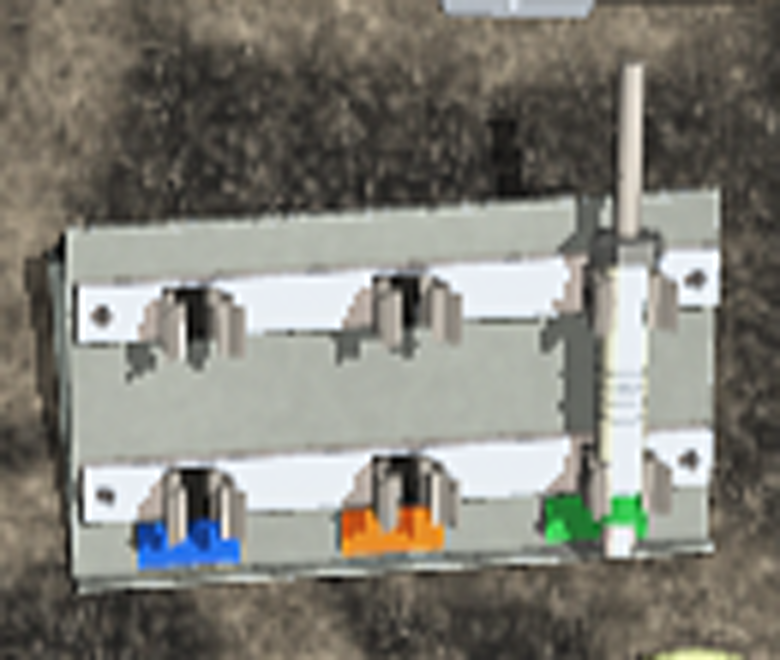

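View pics/t_or.png

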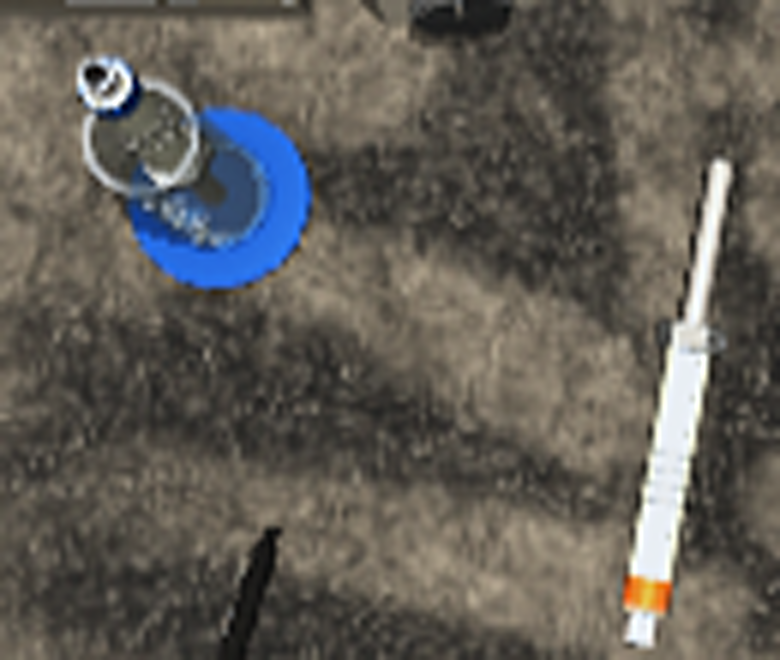

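View pics/s_rack.png

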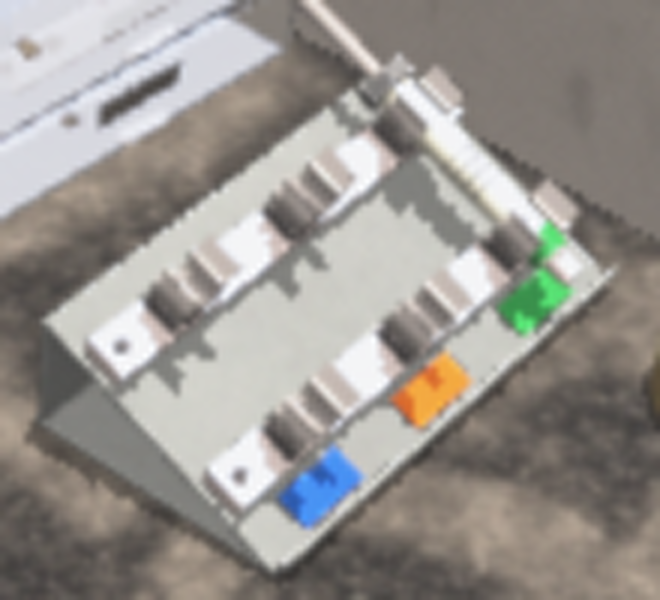

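View pics/s_jar.png

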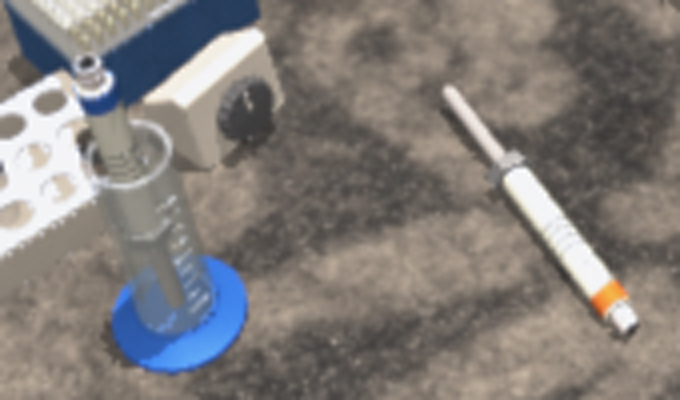

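```bash
cat > m.py <<'E'
from h import *
from scipy.optimize import least_squares
t=cam("top"); s=cam("side")
def T2(n,a,b):
    X,e=tri([ray(t,a),ray(s,b)]); print(n,np.round(X,4),np.round(e,4)); return X
def c6(x,y): return (320+x/6,150+y/6)
def o6(x,y): return (140+x/6,170+y/6)
def r6(x,y): return (300+x/6,140+y/6)
def j4(x,y): return (150+x/4,220+y/4)
a=T2("gtip",c6(632,65),(348,137)); b=T2("gsock",c6(620,555),r6(570,265)); print(np.linalg.norm(a-b))
a=T2("otip",o6(720,160),j4(448,90)); b=T2("osock",o6(638,645),j4(628,330)); print(np.linalg.norm(a-b))
for c,p,q in ((t,o6(720,160),o6(638,645)),(s,j4(448,90),j4(628,330))):
    A=onz(c,p,.0105);B=onz(c,q,.0105);u=(A-B);print("o",A,B,np.linalg.norm(u),np.degrees(np.arctan2(u[1],u[0])), B+u*65/190)
T2("bsock",o6(98,75),j4(85,62)); T2("bband",o6(115,93),j4(98,97)); T2("rim",o6(142,137),j4(130,155)); T2("foot",o6(222,198),j4(180,313))
tc={(70,125):c6(68,230),(70,-125):c6(718,190),(-70,-125):c6(712,548),(-70,125):c6(80,580)}
sc={(70,125):r6(45,320),(-70,125):r6(275,572),(-70,-125):r6(615,268)}
for m in ("hor","slope"):
  def P(x,k):
    ca,sa=np.cos(np.radians(25)),np.sin(np.radians(25))
    X=k[0]/1e3; dx,dz=(X,X*sa/ca) if m=="hor" else (X*ca,X*sa)
    c,s_=np.cos(x[2]),np.sin(x[2]); Y=k[1]/1e3
    return np.array([x[0]+c*dx-s_*Y,x[1]+s_*dx+c*Y,.038+dz])
  f=lambda x:np.concatenate([proj(c,P(x,k))-v for c,D in ((t,tc),(s,sc)) for k,v in D.items()])
  r=least_squares(f,[.45,-.2,0]); print(m,r.x,np.degrees(r.x[2]),np.round(r.fun,1))
E
python3 m.py
```

```text
gtip [ 0.6521 -0.34    0.108 ] [0.0022 0.0022]
gsock [ 0.4804 -0.3476  0.0422] [0.0015 0.0015]
0.18406452068488655
otip [0.5833 0.0266 0.0129] [0.0013 0.0013]
osock [0.3951 0.0561 0.0061] [0.0009 0.0009]
0.19066127798963783
o [0.58466637 0.02760342 0.0105    ] [0.39432361 0.05524055 0.0105    ] 0.19233870228192837 -8.261419913945582 [0.45944087 0.04578574 0.0105    ]
o [0.58392991 0.02463552 0.0105    ] [0.3939695  0.05864697 0.0105    ] 0.19298117128802805 -10.1509610926924 [0.45895596 0.04701147 0.0105    ]
bsock [0.5783 0.2279 0.1968] [0. 0.]
bband [0.5767 0.2277 0.1735] [0.0001 0.0001]
rim [0.5675 0.2257 0.1374] [0.0008 0.0008]
foot [ 0.5678  0.2258 -0.0009] [0.0004 0.0004]
hor [ 0.54167646 -0.26456748  0.08337188] 4.776856864556004 [-0.5 -2.2  0.8 -2.8 -0.3  1.3 -0.5  3.2 -1.9 -3.1  2.2  1.   0.5  1.6]
slope [ 0.54081768 -0.26451384  0.07748699] 4.439677524538545 [-0.3  1.   0.9  1.  -0.4 -0.9 -0.8  0.4  0.1 -1.   0.1 -1.  -0.9  0.1]
```

```bash
cat >> h.py <<'E'
def Rax(xa,za):
    """tool rotation from desired x and z (z exact)"""
    z=np.array(za,float);z/=np.linalg.norm(z);x=np.array(xa,float);x-=z*(x@z);x/=np.linalg.norm(x)
    return np.column_stack([x,np.cross(z,x),z])
def yaw(a): return np.array([np.cos(np.radians(a)),np.sin(np.radians(a)),0])
def plan(*targets,s=None):
    s=s or state(); R0=Rq(s["tool_rot"]); p0=np.array(s["tool_pos"])
    for p,M in targets:
        l=R0.inv().apply(np.array(p)-p0); r=(R0.inv()*R.from_matrix(M)).as_rotvec(degrees=True)
        print("lin",np.round(l,4).tolist(),"rot",np.round(r,2).tolist(),"| d",round(float(np.linalg.norm(l)),3))
def log():
    import json; s=state(); open("fk.jsonl","a").write(json.dumps({k:np.asarray(s[k]).tolist() for k in("joint_pos","tool_pos","tool_rot")})+"\n")
    print("t",round(float(s["time"]),2),"q",np.round(s["joint_pos"],3),"p",np.round(s["tool_pos"],4),"F",np.round(s["contact_force"],1),"w",round(float(s["gripper_width"]),3))
# rack
RX,RY,RYAW=.5408,-.2645,4.44
def place(y):
    ca,sa=np.cos(np.radians(25)),np.sin(np.radians(25))
    Rz=R.from_euler("z",RYAW,degrees=True).as_matrix()
    return np.array([RX,RY,.038])+Rz@np.array([-.028*sa,y,.028*ca]), Rz@np.array([[ca,0,-sa],[0,1,0],[sa,0,ca]])
E
python3 - <<'E'
from h import *
log()
M=Rax(yaw(170.8),[0,0,-1])
plan(([.459,.0464,.13],M))
print(place(0),place(.08)[0])
E
```

```text
t 0.15 q [ 1.206  0.053  1.614  0.     1.476 -0.119] p [0.1519 0.6058 0.2304] F [-0.4  0.2 -0.5] w 1.001
lin [-0.434, -0.4677, 0.101] rot [-0.09, -0.02, -4.88] | d 0.646
(array([ 0.5290022 , -0.26541608,  0.06337662]), array([[ 0.90358791, -0.07741508, -0.42134996],
       [ 0.07016189,  0.99699895, -0.03271703],
       [ 0.42261826,  0.        ,  0.90630779]])) [ 0.52280899 -0.18565616  0.06337662]
```

{"api": "apply_moves", "payload": {
  "commands": [
    {"linear":[-0.034,-0.036,0],"delta_rot":[0,0,-1],"fingers":0},
    {"linear":[-0.067,-0.072,0],"delta_rot":[0,0,-2],"fingers":0},
    {"linear":[-0.1,-0.108,0],"delta_rot":[0,0,-3],"fingers":0},
    {"linear":[-0.134,-0.144,0],"delta_rot":[0,0,-4],"fingers":0},
    {"linear":[-0.167,-0.18,0],"delta_rot":[0,0,-4.9],"fingers":0},
    {"linear":[-0.2,-0.216,0],"delta_rot":[0,0,-4.9],"fingers":0},
    {"linear":[-0.234,-0.252,0.01],"delta_rot":[0,0,-4.9],"fingers":0},
    {"linear":[-0.268,-0.288,0.02],"delta_rot":[0,0,-4.9],"fingers":0}
  ]
}}

```text
time: 0.95
tool_pos: [0.342, 0.2609, 0.2115]
tool_rot: [0.001, 0.08, 0.997, 0.0]
contact_force: [1.0, -0.1, -1.0]
gripper_width: 0.998
```

```bash
python3 - <<'E'
from h import *
log()
plan(([.459,.0464,.13],Rax(yaw(170.8),[0,0,-1])))
E
```

```text
t 0.95 q [ 0.478 -0.434  2.068 -0.     1.506 -0.933] p [0.342  0.2609 0.2115] F [ 1.  -0.1 -1. ] w 0.998
lin [-0.1495, -0.1932, 0.0816] rot [0.05, 0.07, 0.05] | d 0.258
```

{"api": "apply_moves", "payload": {
  "commands": [
    {"linear":[-0.025,-0.032,0.013],"delta_rot":[0,0,0],"fingers":0},
    {"linear":[-0.05,-0.064,0.026],"delta_rot":[0,0,0],"fingers":0},
    {"linear":[-0.075,-0.097,0.04],"delta_rot":[0,0,0],"fingers":0},
    {"linear":[-0.1,-0.129,0.054],"delta_rot":[0,0,0],"fingers":0},
    {"linear":[-0.125,-0.161,0.068],"delta_rot":[0,0,0],"fingers":0},
    {"linear":[-0.15,-0.193,0.081],"delta_rot":[0,0,0],"fingers":0},
    {"linear":[-0.15,-0.193,0.081],"delta_rot":[0,0,0],"fingers":0},
    {"linear":[-0.15,-0.193,0.081],"delta_rot":[0,0,0],"fingers":0}
  ]
}}

```text
time: 1.75
tool_pos: [0.4584, 0.0475, 0.1298]
tool_rot: [-0.001, 0.081, 0.997, 0.0]
contact_force: [-0.4, 0.2, 0.8]
gripper_width: 1.0
```

```bash
python3 - <<'E'
from h import *
log()
s=state()
im=eyes.grab_frame("wrist")[:,:,::-1]; cv2.imwrite("pics/w1.png",im)
c=cam("wrist",s)
for n,x in (("tip",.125),("col",.06),("mid",0),("sock",-.065)):
    X=np.array([.459,.0464,.0105])+x*yaw(-9.2); print(n,proj(c,X))
E
```

```text
t 1.75 q [-0.059 -0.27   2.084  0.     1.33  -1.467] p [0.4584 0.0475 0.1298] F [-0.4  0.2  0.8] w 1.0
tip [281.7824139  328.81543825]
col [281.57705256 267.72009363]
mid [281.36091587 203.41906585]
sock [281.0913653  123.22731983]
```

View pics/w1.png

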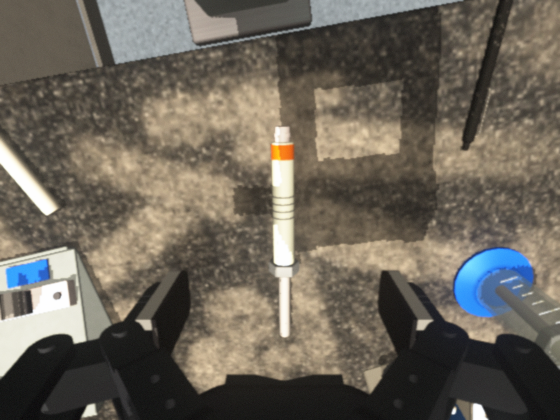

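{"api": "apply_moves", "payload": {
  "commands": [
    {"linear":[-0.003,0,0.04],"delta_rot":[0,0,-0.8],"fingers":90},
    {"linear":[-0.003,0,0.08],"delta_rot":[0,0,-0.8],"fingers":90},
    {"linear":[-0.003,0,0.11],"delta_rot":[0,0,-0.8],"fingers":90},
    {"linear":[-0.003,0,0.127],"delta_rot":[0,0,-0.8],"fingers":90},
    {"linear":[-0.003,0,0.127],"delta_rot":[0,0,-0.8],"fingers":255},
    {"linear":[-0.003,0,0.127],"delta_rot":[0,0,-0.8],"fingers":255},
    {"linear":[-0.003,0,0.127],"delta_rot":[0,0,-0.8],"fingers":255},
    {"linear":[-0.003,0,0.127],"delta_rot":[0,0,-0.8],"fingers":255}
  ]
}}

```text
time: 2.6
tool_pos: [0.4632, 0.0479, 0.0054]
tool_rot: [0.002, 0.073, 0.997, 0.0]
contact_force: [-0.4, 1.2, 2.6]
gripper_width: 0.183
```

```bash
python3 - <<'E'
from h import *
log()
cv2.imwrite("pics/w2.png",eyes.grab_frame("wrist")[:,:,::-1])
E
```

```text
t 2.6 q [-0.057 -0.068  2.143  0.     1.063 -1.482] p [0.4632 0.0479 0.0054] F [-0.4  1.2  2.6] w 0.183
```

View pics/w2.png

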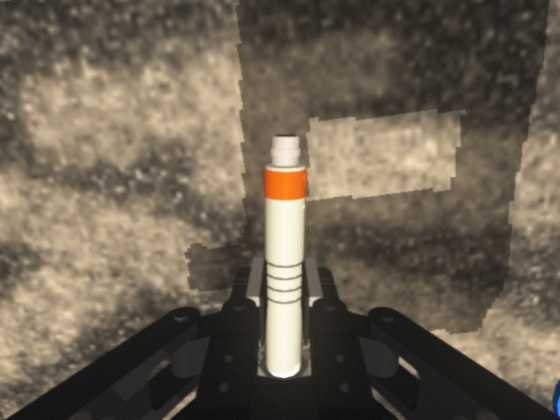

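{"api": "apply_moves", "payload": {
  "commands": [
    {"linear":[0,0,-0.02],"delta_rot":[0,0,0],"fingers":255},
    {"linear":[0,0,-0.05],"delta_rot":[0,0,0],"fingers":255},
    {"linear":[0,0,-0.09],"delta_rot":[0,0,0],"fingers":255},
    {"linear":[0,0,-0.13],"delta_rot":[0,0,0],"fingers":255},
    {"linear":[0,0,-0.16],"delta_rot":[0,0,0],"fingers":255},
    {"linear":[0,0,-0.18],"delta_rot":[0,0,0],"fingers":255},
    {"linear":[0,0,-0.18],"delta_rot":[0,0,0],"fingers":255},
    {"linear":[0,0,-0.18],"delta_rot":[0,0,0],"fingers":255}
  ]
}}

```text
time: 3.45
tool_pos: [0.4616, 0.0475, 0.1833]
tool_rot: [0.0, 0.073, 0.997, -0.0]
contact_force: [0.6, -0.3, -1.6]
gripper_width: 0.177
```

```bash
python3 - <<'E'
from h import *
log()
im=eyes.grab_frame("wrist")[:,:,::-1];cv2.imwrite("pics/w3.png",im)
im=eyes.grab_frame("side")[:,:,::-1];crop(im,"pics/s3.png",210,130,160,120,5)
s=state();c=cam("wrist",s);M=Rq(s["tool_rot"]).as_matrix()
for dz in (.004,.008,.012):
  for n,x in (("sockend",.065),("band",.049),("mid",0),("colfront",-.06),("tip",-.125)):
    print(dz,n,np.round(proj(c,s["tool_pos"]+M@np.array([x,0,-dz])),1))
E
```

```text
t 3.45 q [-0.058 -0.316  2.028 -0.     1.429 -1.482] p [0.4616 0.0475 0.1833] F [ 0.6 -0.3 -1.6] w 0.177
0.004 sockend [281.2 138.1]
0.004 band [281.2 175.9]
0.004 mid [281.4 276.6]
0.004 colfront [281.6 376.3]
0.004 tip [281.7 462.8]
0.008 sockend [281.1 139.1]
0.008 band [281.2 177.9]
0.008 mid [281.3 281. ]
0.008 colfront [281.5 382.4]
0.008 tip [281.7 470. ]
0.012 sockend [281.  140.2]
0.012 band [281.1 180. ]
0.012 mid [281.3 285.5]
0.012 colfront [281.5 388.7]
0.012 tip [281.6 477.5]
```

View pics/w3.png

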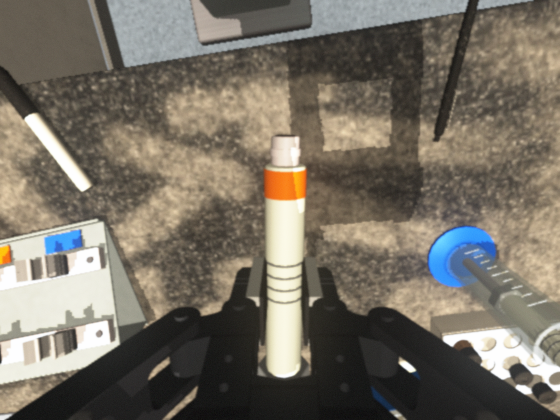

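View pics/s3.png

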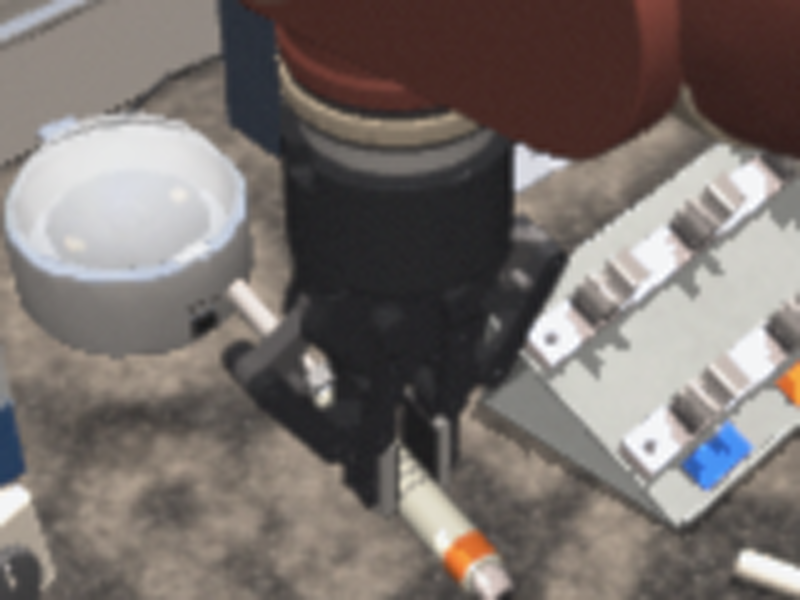

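```bash
python3 - <<'E'
from h import *
P,M=place(0)
T=np.column_stack([-M[:,0],M[:,1],-M[:,2]])
plan((P+M[:,2]*(.06-.006)+M[:,0]*.0015,T))
E
```

```text
lin [-0.0927, -0.3044, 0.0684] rot [-2.8, -25.07, -12.63] | d 0.325
```

{"api": "apply_moves", "payload": {
  "commands": [
    {"linear":[-0.013,-0.043,0],"delta_rot":[-0.4,-3.6,-1.8],"fingers":255},
    {"linear":[-0.026,-0.086,0],"delta_rot":[-0.8,-7.2,-3.6],"fingers":255},
    {"linear":[-0.04,-0.13,0.01],"delta_rot":[-1.2,-10.8,-5.4],"fingers":255},
    {"linear":[-0.053,-0.174,0.02],"delta_rot":[-1.6,-14.4,-7.2],"fingers":255},
    {"linear":[-0.066,-0.217,0.035],"delta_rot":[-2,-18,-9],"fingers":255},
    {"linear":[-0.08,-0.261,0.05],"delta_rot":[-2.4,-21.6,-10.8],"fingers":255},
    {"linear":[-0.0927,-0.3044,0.0684],"delta_rot":[-2.8,-25.07,-12.63],"fingers":255},
    {"linear":[-0.0927,-0.3044,0.0684],"delta_rot":[-2.8,-25.07,-12.63],"fingers":255}
  ]
}}

```text
time: 4.35
tool_pos: [0.5053, -0.2701, 0.1088]
tool_rot: [0.215, -0.034, 0.976, 0.01]
contact_force: [-0.5, 1.2, -2.3]
gripper_width: 0.18
```

```bash
cat > look.py <<'E'
from h import *
import sys
log()
n=sys.argv[1]
cv2.imwrite(f"pics/w{n}.png",eyes.grab_frame("wrist")[:,:,::-1])
for a in sys.argv[2:]:
    k,x,y,w,h,z=a.split(","); 
    crop(eyes.grab_frame(k)[:,:,::-1].copy(),f"pics/{k}{n}.png",*map(int,(x,y,w,h,z)))
E
python3 look.py 4 top,320,150,130,110,6 side,300,120,110,100,6
```

```text
t 4.35 q [-0.78  -0.162  2.078  0.396  0.972 -2.604] p [ 0.5053 -0.2701  0.1088] F [-0.5  1.2 -2.3] w 0.18
```

View pics/w4.png

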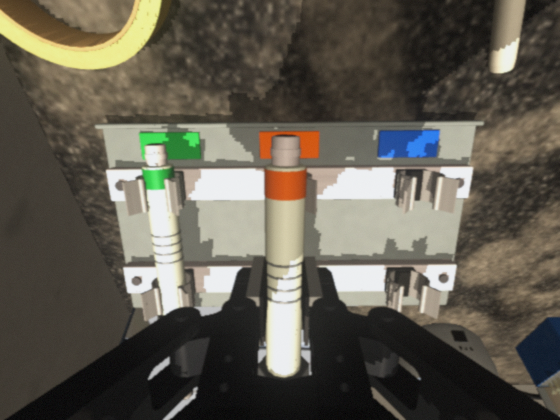

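View pics/side4.png

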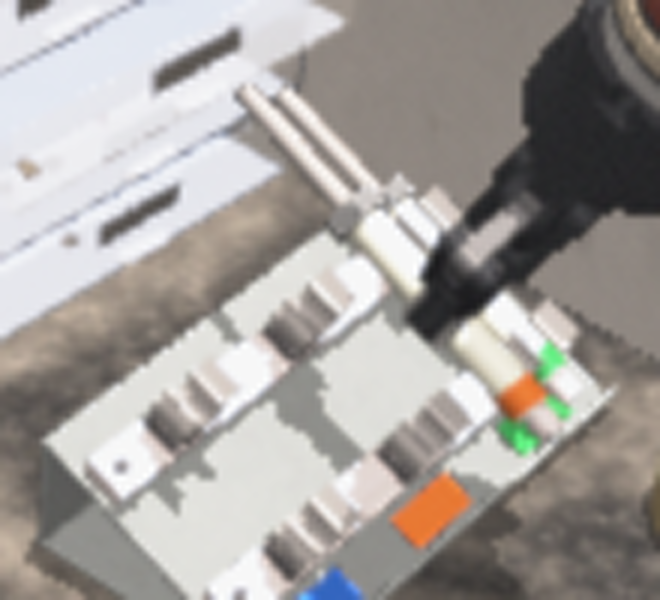

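```bash
python3 - <<'E'
from h import *
log()
P,M=place(0)
T=np.column_stack([-M[:,0],M[:,1],-M[:,2]])
for h in (.06,.03,.014,0,-.003): plan((P+M[:,2]*(h-.006)+M[:,0]*.0015,T))
E
```

```text
t 4.5 q [-0.772 -0.169  2.077  0.396  0.974 -2.6  ] p [ 0.508  -0.2664  0.1132] F [-0.4  0.3  0.1] w 0.182
lin [0.0005, -0.0006, 0.0] rot [0.12, 0.03, -0.09] | d 0.001
lin [0.0006, -0.0007, 0.03] rot [0.12, 0.03, -0.09] | d 0.03
lin [0.0006, -0.0007, 0.046] rot [0.12, 0.03, -0.09] | d 0.046
lin [0.0006, -0.0008, 0.06] rot [0.12, 0.03, -0.09] | d 0.06
lin [0.0006, -0.0008, 0.063] rot [0.12, 0.03, -0.09] | d 0.063
```

{"api": "apply_moves", "payload": {
  "commands": [
    {"linear":[0,0,0.015],"delta_rot":[0,0,0],"fingers":255},
    {"linear":[0,0,0.03],"delta_rot":[0,0,0],"fingers":255},
    {"linear":[0,0,0.04],"delta_rot":[0,0,0],"fingers":255},
    {"linear":[0,0,0.046],"delta_rot":[0,0,0],"fingers":255},
    {"linear":[0,0,0.051],"delta_rot":[0,0,0],"fingers":255},
    {"linear":[0,0,0.056],"delta_rot":[0,0,0],"fingers":255},
    {"linear":[0,0,0.06],"delta_rot":[0,0,0],"fingers":255},
    {"linear":[0,0,0.06],"delta_rot":[0,0,0],"fingers":255}
  ]
}}

```text
time: 5.3
tool_pos: [0.5346, -0.2642, 0.0601]
tool_rot: [0.218, -0.038, 0.975, 0.009]
contact_force: [5.2, 3.0, -4.6]
gripper_width: 0.182
```

```bash
python3 look.py 5 top,320,150,130,110,6 side,300,120,110,100,6; python3 - <<'E'
from h import *
s=state();P,M=place(0); print("F place",M.T@s["contact_force"],"tcp in place",M.T@(s["tool_pos"]-P))
E
```

```text
t 5.3 q [-0.731 -0.036  2.056  0.421  0.854 -2.617] p [ 0.5346 -0.2642  0.0601] F [ 5.2  3.  -4.6] w 0.182
F place [ 3.08726112  1.81311558 -5.64152462] tcp in place [ 0.00354711  0.00069785 -0.00527571]
```

View pics/w5.png

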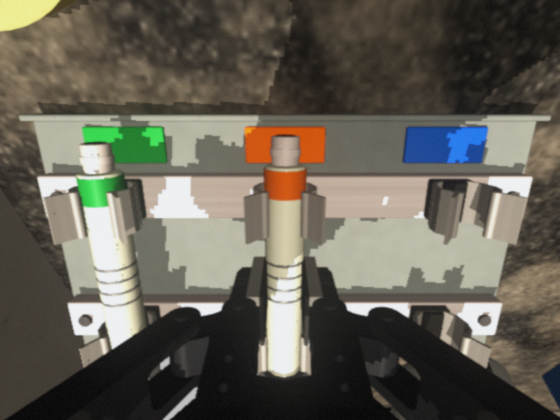

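View pics/side5.png

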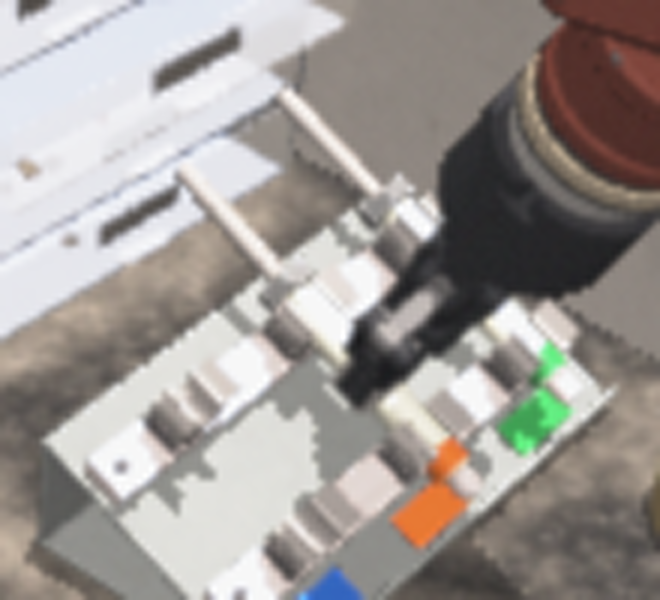

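{"api": "apply_moves", "payload": {
  "commands": [
    {"linear":[0,0,0.002],"delta_rot":[0,0,0],"fingers":255},
    {"linear":[0,0,0.002],"delta_rot":[0,0,0],"fingers":255},
    {"linear":[0,0,0.002],"delta_rot":[0,0,0],"fingers":130},
    {"linear":[0,0,0.002],"delta_rot":[0,0,0],"fingers":130},
    {"linear":[0,0,0.002],"delta_rot":[0,0,0],"fingers":130},
    {"linear":[0,0,-0.02],"delta_rot":[0,0,0],"fingers":130},
    {"linear":[0,0,-0.06],"delta_rot":[0,0,0],"fingers":130},
    {"linear":[0,0,-0.1],"delta_rot":[0,0,0],"fingers":130}
  ]
}}

```text
time: 6.25
tool_pos: [0.4913, -0.2684, 0.152]
tool_rot: [0.217, -0.038, 0.975, 0.008]
contact_force: [0.4, -0.5, 1.3]
gripper_width: 0.489
```

```bash
python3 look.py 6 top,320,150,130,110,6 side,300,120,110,100,6
```

```text
t 6.25 q [-0.8   -0.255  2.079  0.384  1.059 -2.595] p [ 0.4913 -0.2684  0.152 ] F [ 0.4 -0.5  1.3] w 0.489
```

View pics/w6.png

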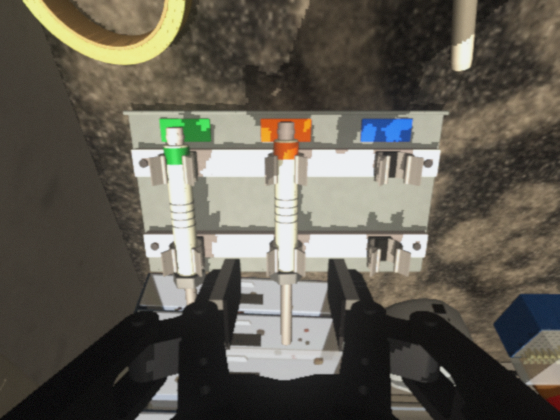

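View pics/side6.png

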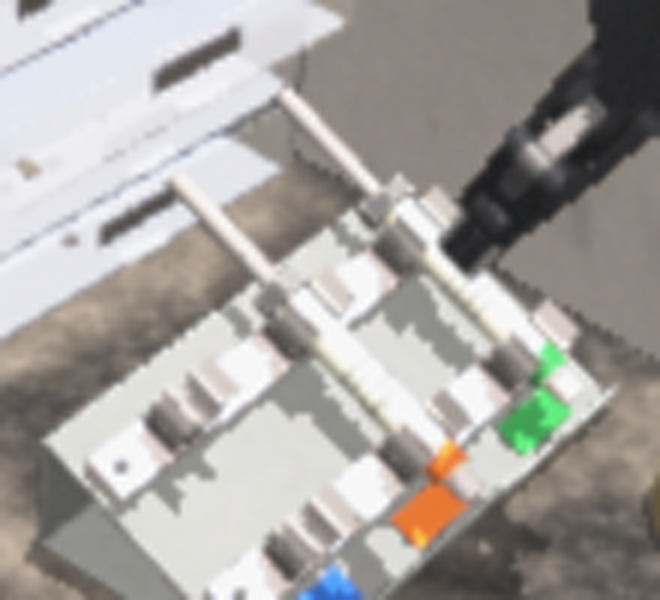

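View pics/top6.png

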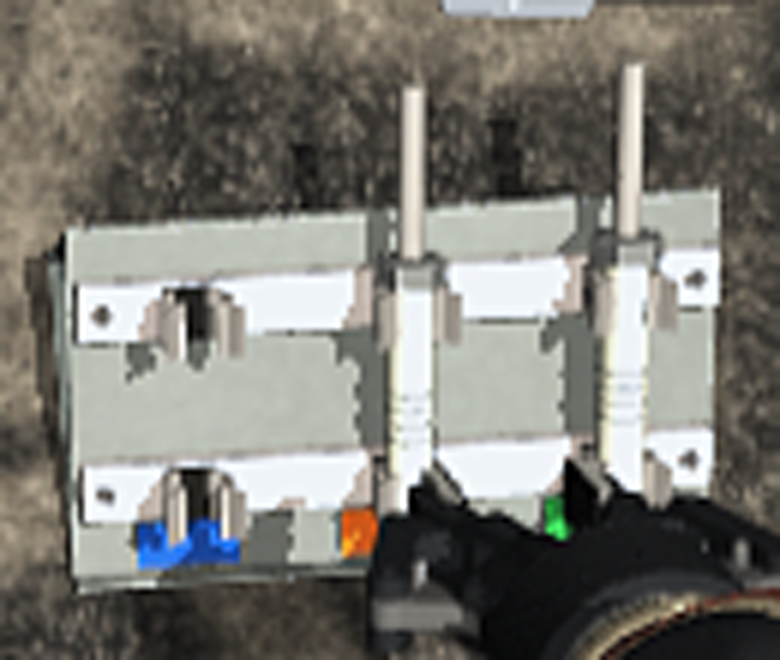

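```bash
cat > kin.py <<'E'
from h import *
import json
from scipy.optimize import least_squares
D=[json.loads(l) for l in open("fk.jsonl")]
def rz(a): return R.from_euler("z",a).as_matrix()
def ry(a): return R.from_euler("y",a).as_matrix()
def fk(q,p):
    d1,a1,a2,a3,d4,d6,e=p[:7]
    A=rz(q[0]); X=A@np.array([a1,e,d1])
    A=A@ry(q[1]); X=X+A@np.array([0,0,a2])
    A=A@ry(q[2]); X=X+A@np.array([a3,0,d4])
    A=A@rz(SG[0]*q[3]); A=A@ry(q[4]); A=A@rz(SG[1]*q[5]); X=X+A@np.array([0,0,d6])
    return X,A
best=None
for SG in ((1,1),(1,-1),(-1,1),(-1,-1)):
    def f(p): return np.concatenate([fk(d["joint_pos"],p)[0]-d["tool_pos"] for d in D])
    r=least_squares(f,[.1,0,.4,0,.4,.25,.07])
    # orientation consistency: tool = A*C constant
    C=[fk(d["joint_pos"],r.x)[1].T@Rq(d["tool_rot"]).as_matrix() for d in D]
    sp=max(np.linalg.norm(c-C[0]) for c in C)
    print(SG,np.round(r.x,4),"maxres",abs(r.fun).max(),"orient spread",sp)
    if best is None or sp+abs(r.fun).max()<best[0]: best=(sp+abs(r.fun).max(),SG,r.x,C[0])
print(np.round(best[3],3))
E
python3 kin.py
```

```text
(1, 1) [ 0.238  -0.      0.4264  0.0957  0.6099  0.2795  0.0742] maxres 7.743178320751554e-10 orient spread 1.0062463290880368e-15
(1, -1) [ 0.238  -0.      0.4264  0.0957  0.6099  0.2795  0.0742] maxres 7.743178320751554e-10 orient spread 2.7677805895110894
(-1, 1) [-0.2385  0.083   0.41   -0.0559  0.5219 -0.0593  0.1054] maxres 0.08075388396781918 orient spread 1.1571771471386783
(-1, -1) [-0.2385  0.083   0.41   -0.0559  0.5219 -0.0593  0.1054] maxres 0.08075388396781918 orient spread 2.767789388403398
[[ 0. -1.  0.]
 [ 1.  0.  0.]
 [-0.  0.  1.]]
```

```bash
cat > ik.py <<'E'
from h import *
PK=[.238,0,.4264,.0957,.6099,.2795,.0742]
C=np.array([[0,-1,0],[1,0,0],[0,0,1.]])
LO=np.array([-3.01,-1.01,.06,-1.02,.09,-3.14]);HI=np.array([3.01,2.22,2.58,4.17,2.62,3.14])
from scipy.optimize import least_squares
def rz(a): return R.from_euler("z",a).as_matrix()
def ry(a): return R.from_euler("y",a).as_matrix()
def fk(q):
    d1,a1,a2,a3,d4,d6,e=PK
    A=rz(q[0]); X=A@np.array([a1,e,d1]); A=A@ry(q[1]); X=X+A@np.array([0,0,a2])
    A=A@ry(q[2]); X=X+A@np.array([a3,0,d4]); A=A@rz(q[3])@ry(q[4])@rz(q[5]); return X+A@np.array([0,0,d6]),A@C
def ik(p,M,q0):
    def f(q):
        X,A=fk(q); return np.concatenate([(X-p)*3,R.from_matrix(A.T@M).as_rotvec()])
    r=least_squares(f,np.clip(q0,LO+.01,HI-.01),bounds=(LO,HI)); return r.x,np.linalg.norm(r.fun)
def path(p0,M0,p1,M1,q,n=8):
    """straight interpolation; joint trail"""
    w=R.from_matrix(M0.T@M1).as_rotvec(); mx=0
    for k in range(1,n+1):
        qq,e=ik(p0+(p1-p0)*k/n,M0@R.from_rotvec(w*k/n).as_matrix(),q); mx=max(mx,e); d=np.abs(qq-q).max(); q=qq
        print("  ",k,np.round(q,2),"err",round(e,4),"dq",round(d,2))
    return q
E
cat > pl.py <<'E'
from ik import *
from h import *
def tool(a,th):   # tool at azimuth a deg, tilt th deg from straight down (forward +), x on the robot side
    h=yaw(a);z=np.array([0,0,1.]);t=np.radians(th)
    return Rax(-(h*np.cos(t)+z*np.sin(t)), h*np.sin(t)-z*np.cos(t))
if __name__=="__main__":
  q0=np.array(state()["joint_pos"])
  for a in (10,21,30):
   for th in (50,60,65,70,75):
    M=tool(a,th); c=np.array([.5763,.2277,.165]); p=c+M[:,2]*.006
    q=[.25,.2,1.9,0,.5,-1.6]
    g,e=ik(p,M,q); l,e2=ik(p+[0,0,.15],M,g)
    M2=tool(a,th-90); b=yaw(a)*.55; b[2]=.02; L,e3=ik(b+[0,0,0],M2,l)
    print(a,th,np.round(g,2),round(e,4),np.round(l,2),round(e2,4),np.round(L,2),round(e3,4))
E
python3 pl.py
```

```text
10 50 [ 0.3  -0.3   2.23 -0.28  0.35 -1.23] 0.0 [ 0.3  -0.47  2.1  -0.16  0.66 -1.37] 0.0 [ 0.07  0.56  1.48 -0.07  1.79 -1.66] 0.0
10 60 [ 0.31 -0.31  2.31 -0.88  0.15 -0.63] 0.0 [ 0.31 -0.53  2.2  -0.27  0.44 -1.26] 0.0 [ 0.07  0.45  1.59 -0.05  1.62 -1.67] 0.0
10 65 [ 0.28 -0.34  2.34 -1.02  0.09 -0.5 ] 0.0527 [ 0.31 -0.54  2.24 -0.38  0.33 -1.15] 0.0 [ 0.06  0.39  1.65 -0.05  1.54 -1.67] 0.0
10 70 [ 0.28 -0.38  2.36 -1.02  0.09 -0.51] 0.124 [ 0.31 -0.55  2.28 -0.61  0.23 -0.92] 0.0 [ 0.06  0.33  1.7  -0.04  1.45 -1.67] 0.0
10 75 [ 0.28 -0.42  2.38 -1.02  0.09 -0.51] 0.197 [ 0.31 -0.55  2.32 -1.02  0.15 -0.52] 0.0109 [ 0.06  0.27  1.76 -0.03  1.37 -1.68] 0.0
21 50 [ 0.2  -0.32  2.25  0.36  0.37 -2.01] 0.0 [ 0.2  -0.49  2.11  0.21  0.67 -1.84] 0.0 [ 0.26  0.56  1.48 -0.07  1.79 -1.66] 0.0
21 60 [ 0.19 -0.34  2.33  0.98  0.19 -2.63] 0.0 [ 0.19 -0.55  2.21  0.35  0.47 -1.98] 0.0 [ 0.26  0.45  1.59 -0.05  1.62 -1.67] 0.0
21 65 [ 0.18 -0.34  2.36  1.49  0.16 -3.14] 0.0223 [ 0.18 -0.57  2.26  0.49  0.36 -2.11] 0.0 [ 0.26  0.39  1.65 -0.05  1.54 -1.67] 0.0
21 70 [ 0.18 -0.38  2.38  1.5  
[... 205 characters left out ...]
27  1.76 -0.03  1.37 -1.68] 0.0
30 50 [ 0.12 -0.31  2.24  0.7   0.48 -2.48] 0.0 [ 0.12 -0.48  2.1   0.46  0.75 -2.19] 0.0 [ 0.42  0.56  1.48 -0.07  1.79 -1.66] 0.0
30 60 [ 0.09 -0.32  2.32  1.23  0.39 -3.  ] 0.0 [ 0.09 -0.54  2.2   0.71  0.59 -2.41] 0.0 [ 0.42  0.45  1.59 -0.05  1.62 -1.67] 0.0
30 65 [ 0.09 -0.34  2.35  1.39  0.39 -3.14] 0.0417 [ 0.08 -0.56  2.25  0.88  0.53 -2.58] 0.0 [ 0.41  0.39  1.65 -0.05  1.54 -1.67] 0.0
30 70 [ 0.09 -0.38  2.36  1.41  0.38 -3.14] 0.1133 [ 0.07 -0.56  2.29  1.11  0.48 -2.79] 0.0 [ 0.41  0.33  1.7  -0.04  1.45 -1.67] 0.0
30 75 [ 0.09 -0.42  2.38  1.44  0.38 -3.14] 0.1844 [ 0.06 -0.56  2.33  1.38  0.45 -3.06] 0.0 [ 0.4   0.27  1.76 -0.03  1.37 -1.68] 0.0
```

```bash
python3 - <<'E'
from pl import *
s=state();q=np.array(s["joint_pos"]);M0=Rq(s["tool_rot"]).as_matrix();p0=np.array(s["tool_pos"])
M=tool(15,55);c=np.array([.5763,.2277,.167]);pre=c+M[:,2]*(.006-.12)
print(pre); plan((pre,M))
q=path(p0,M0,pre,M,q,16)
path(pre,M,c+M[:,2]*.006,M,q,4)
E
```

```text
[0.48609863 0.20353061 0.23238771]
lin [-0.0605, 0.4729, -0.0595] rot [-7.26, -29.47, -7.95] | d 0.48
   1 [-0.77 -0.32  2.12  0.41  1.05 -2.58] err 0.0 dq 0.06
   2 [-0.74 -0.39  2.17  0.43  1.04 -2.57] err 0.0 dq 0.06
   3 [-0.7  -0.45  2.22  0.45  1.03 -2.55] err 0.0 dq 0.06
   4 [-0.66 -0.51  2.26  0.47  1.02 -2.52] err 0.0 dq 0.06
   5 [-0.62 -0.58  2.3   0.48  1.01 -2.49] err 0.0 dq 0.06
   6 [-0.56 -0.64  2.33  0.49  0.99 -2.45] err 0.0 dq 0.06
   7 [-0.51 -0.7   2.37  0.49  0.97 -2.41] err 0.0 dq 0.06
   8 [-0.44 -0.75  2.4   0.48  0.95 -2.35] err 0.0 dq 0.06
   9 [-0.37 -0.8   2.42  0.47  0.92 -2.29] err 0.0 dq 0.07
   10 [-0.29 -0.83  2.44  0.44  0.88 -2.22] err 0.0 dq 0.08
   11 [-0.21 -0.86  2.46  0.41  0.83 -2.15] err 0.0 dq 0.08
   12 [-0.12 -0.88  2.47  0.36  0.78 -2.06] err 0.0 dq 0.09
   13 [-0.03 -0.88  2.47  0.3   0.72 -1.96] err 0.0 dq 0.1
   14 [ 0.06 -0.87  2.47  0.23  0.66 -1.86] err 0.0 dq 0.11
   15 [ 0.16 -0.85  2.47  0.13  0.6  -1.73] err 0.0 dq 0.12
   16 [ 0.25 -0.81  2.45  0.02  0.54 -1.59] err 0.0 dq 0.14
   1 [ 0.25 -0.68  2.42  0.02  0.45 -1.6 ] err 0.0 dq 0.13
   2 [ 0.25 -0.56  2.38  0.02  0.37 -1.6 ] err 0.0 dq 0.12
   3 [ 0.25 -0.44  2.33  0.03  0.29 -1.6 ] err 0.0 dq 0.12
   4 [ 0.25 -0.33  2.29  0.03  0.23 -1.61] err 0.0 dq 0.11
```

{"api": "apply_moves", "payload": {
  "commands": [
    {"linear":[-0.0045,0.034,-0.02],"delta_rot":[-0.52,-2.1,-0.57],"fingers":100},
    {"linear":[-0.009,0.068,-0.03],"delta_rot":[-1.04,-4.2,-1.14],"fingers":100},
    {"linear":[-0.013,0.101,-0.036],"delta_rot":[-1.56,-6.3,-1.7],"fingers":100},
    {"linear":[-0.017,0.135,-0.042],"delta_rot":[-2.07,-8.4,-2.27],"fingers":100},
    {"linear":[-0.022,0.169,-0.048],"delta_rot":[-2.6,-10.5,-2.84],"fingers":100},
    {"linear":[-0.026,0.203,-0.052],"delta_rot":[-3.1,-12.6,-3.4],"fingers":100},
    {"linear":[-0.03,0.236,-0.056],"delta_rot":[-3.63,-14.7,-3.97],"fingers":100},
    {"linear":[-0.0347,0.27,-0.06],"delta_rot":[-4.15,-16.84,-4.54],"fingers":100}
  ]
}}

```text
time: 7.2
tool_pos: [0.4766, 0.0023, 0.2193]
tool_rot: [0.357, -0.082, 0.93, 0.041]
contact_force: [1.0, -0.1, -0.4]
gripper_width: 0.608
```

```bash
python3 - <<'E'
from pl import *
log()
M=tool(15,55);c=np.array([.5763,.2277,.167]);pre=c+M[:,2]*(.006-.12)
plan((pre,M))
E
```

```text
t 7.2 q [-0.374 -0.869  2.425  0.453  0.987 -2.256] p [0.4766 0.0023 0.2193] F [ 1.  -0.1 -0.4] w 0.608
lin [-0.0407, 0.1963, 0.0235] rot [-2.75, -12.86, -3.73] | d 0.202
```

{"api": "apply_moves", "payload": {
  "commands": [
    {"linear":[-0.0058,0.028,0.003],"delta_rot":[-0.4,-1.8,-0.53],"fingers":100},
    {"linear":[-0.0116,0.056,0.006],"delta_rot":[-0.8,-3.7,-1.07],"fingers":100},
    {"linear":[-0.0174,0.084,0.01],"delta_rot":[-1.2,-5.5,-1.6],"fingers":100},
    {"linear":[-0.0233,0.112,0.013],"delta_rot":[-1.6,-7.3,-2.1],"fingers":100},
    {"linear":[-0.029,0.14,0.017],"delta_rot":[-2,-9.2,-2.7],"fingers":100},
    {"linear":[-0.035,0.168,0.02],"delta_rot":[-2.4,-11,-3.2],"fingers":100},
    {"linear":[-0.0407,0.1963,0.0235],"delta_rot":[-2.75,-12.86,-3.73],"fingers":100},
    {"linear":[-0.0407,0.1963,0.0235],"delta_rot":[-2.75,-12.86,-3.73],"fingers":100}
  ]
}}

```text
time: 8.0
tool_pos: [0.4849, 0.2056, 0.2308]
tool_rot: [0.456, -0.119, 0.88, 0.061]
contact_force: [-0.0, 0.1, -0.2]
gripper_width: 0.609
```

```bash
python3 - <<'E'
from pl import *
for i in range(3): eyes.grab_frame("top")
log(); s=state(); im=eyes.grab_frame("wrist")[:,:,::-1]; cv2.imwrite("pics/w7.png",im)
M=tool(15,55);c0=np.array([.5763,.2277,.167]);pre=c0+M[:,2]*(.006-.12)
plan((pre,M))
c=cam("wrist",s)
for X in ([.5783,.2279,.1968],[.5767,.2277,.1735],[.5675,.2257,.1405]): print(proj(c,X))
E
```

```text
t 8.15 q [ 0.246 -0.812  2.453  0.025  0.543 -1.602] p [0.4862 0.2024 0.2322] F [ 0.1  0.3 -1.1] w 0.612
lin [0.0002, 0.0017, 0.0003] rot [-0.05, -0.08, 0.03] | d 0.002
[283.32538293 240.86204917]
[283.66411002 212.30910521]
[284.30964797 170.2858467 ]
```

View pics/w7.png

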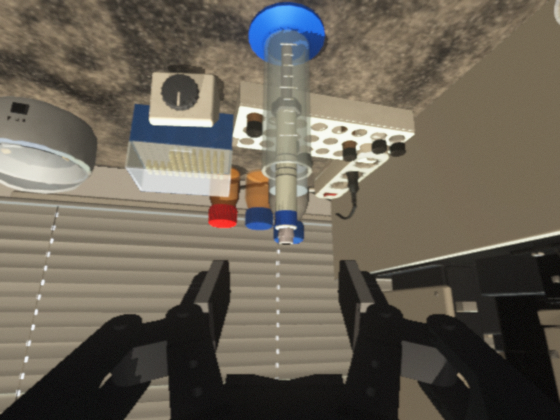

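{"api": "apply_moves", "payload": {
  "commands": [
    {"linear":[0,0.0017,0.035],"delta_rot":[0,0,0],"fingers":100},
    {"linear":[0,0.0017,0.07],"delta_rot":[0,0,0],"fingers":100},
    {"linear":[0,0.0017,0.1],"delta_rot":[0,0,0],"fingers":100},
    {"linear":[0,0.0017,0.12],"delta_rot":[0,0,0],"fingers":100},
    {"linear":[0,0.0017,0.12],"delta_rot":[0,0,0],"fingers":100},
    {"linear":[0,0.0017,0.12],"delta_rot":[0,0,0],"fingers":100},
    {"linear":[0,0.0017,0.12],"delta_rot":[0,0,0],"fingers":100},
    {"linear":[0,0.0017,0.12],"delta_rot":[0,0,0],"fingers":100}
  ]
}}

```text
time: 9.0
tool_pos: [0.5809, 0.2292, 0.1659]
tool_rot: [0.459, -0.116, 0.879, 0.06]
contact_force: [-0.7, -0.4, 0.8]
gripper_width: 0.607
```

```bash
python3 look.py 8 top,120,150,100,80,7 side,130,200,110,110,6
```

```text
t 9.0 q [ 0.254 -0.336  2.286  0.025  0.229 -1.6  ] p [0.5809 0.2292 0.1659] F [-0.7 -0.4  0.8] w 0.607
```

View pics/w8.png

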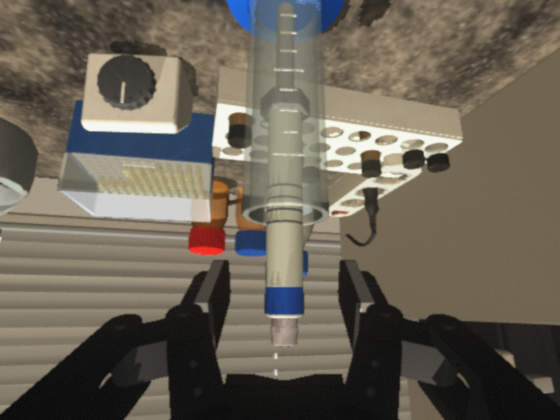

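View pics/side8.png

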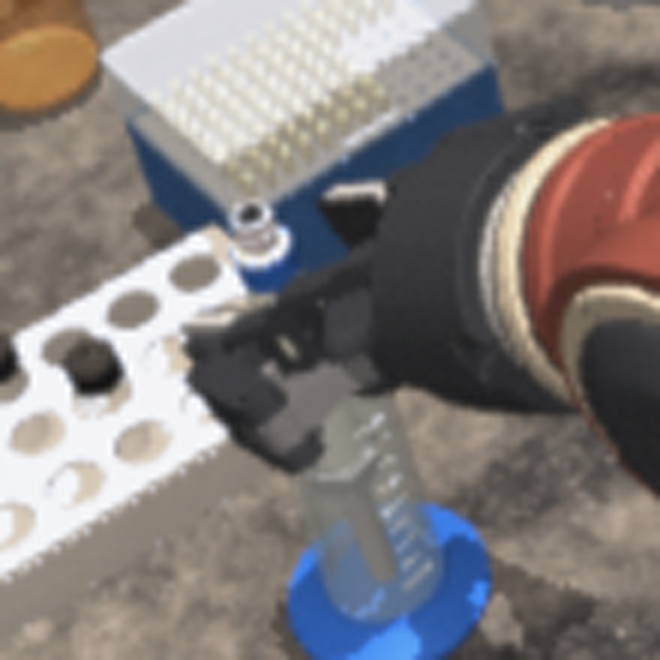

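{"api": "apply_moves", "payload": {
  "commands": [
    {"linear":[0,0,0],"delta_rot":[0,0,0],"fingers":255},
    {"linear":[0,0,0],"delta_rot":[0,0,0],"fingers":255},
    {"linear":[0,0,0],"delta_rot":[0,0,0],"fingers":255},
    {"linear":[0,0,0],"delta_rot":[0,0,0],"fingers":255},
    {"linear":[-0.012,0,-0.008],"delta_rot":[0,0,0],"fingers":255},
    {"linear":[-0.025,0,-0.017],"delta_rot":[0,0,0],"fingers":255},
    {"linear":[-0.041,0,-0.029],"delta_rot":[0,0,0],"fingers":255},
    {"linear":[-0.041,0,-0.029],"delta_rot":[0,0,0],"fingers":255}
  ]
}}

```text
time: 9.95
tool_pos: [0.5818, 0.2298, 0.2181]
tool_rot: [0.46, -0.116, 0.878, 0.06]
contact_force: [-1.4, -1.2, 0.9]
gripper_width: 0.181
```

```bash
python3 look.py 9 top,120,150,100,80,7 side,130,170,110,110,6;  python3 - <<'E'
from pl import *
s=state(); print(Rq(s["tool_rot"]).inv().apply([0,0,.16])); s["tool_rot"]
M=tool(15,55); p=np.array(s["tool_pos"]); q=np.array(s["joint_pos"]); M0=Rq(s["tool_rot"]).as_matrix()
q=path(p,M0,p+[0,0,.13],M0,q,4); M2=tool(8,-24)
p1=p+[0,0,.13]
q2=path(p1,M0,np.array([.56,.08,.10]),M2,q,12)
E
```

```text
t 9.95 q [ 0.255 -0.418  2.251  0.016  0.345 -1.592] p [0.5818 0.2298 0.2181] F [-1.4 -1.2  0.9] w 0.181
[-0.13082363 -0.00013894 -0.09211492]
   1 [ 0.25 -0.46  2.23  0.01  0.41 -1.59] err 0.0 dq 0.07
   2 [ 0.25 -0.49  2.19  0.01  0.48 -1.59] err 0.0 dq 0.07
   3 [ 0.25 -0.52  2.16  0.01  0.55 -1.59] err 0.0 dq 0.06
   4 [ 0.25 -0.54  2.12  0.01  0.61 -1.58] err 0.0 dq 0.06
   1 [ 0.23 -0.5   2.08  0.03  0.72 -1.61] err 0.0 dq 0.11
   2 [ 0.2  -0.45  2.05  0.05  0.82 -1.63] err 0.0 dq 0.1
   3 [ 0.18 -0.4   2.01  0.06  0.92 -1.64] err 0.0 dq 0.1
   4 [ 0.16 -0.34  1.97  0.06  1.01 -1.65] err 0.0 dq 0.09
   5 [ 0.14 -0.27  1.93  0.05  1.1  -1.66] err 0.0 dq 0.09
   6 [ 0.12 -0.2   1.88  0.05  1.19 -1.66] err 0.0 dq 0.09
   7 [ 0.1  -0.12  1.84  0.04  1.27 -1.67] err 0.0 dq 0.08
   8 [ 0.09 -0.04  1.79  0.02  1.35 -1.67] err 0.0 dq 0.08
   9 [ 0.07  0.04  1.74  0.01  1.43 -1.67] err 0.0 dq 0.08
   10 [ 0.06  0.13  1.7  -0.01  1.51 -1.67] err 0.0 dq 0.09
   11 [ 0.04  0.22  1.64 -0.02  1.58 -1.67] err 0.0 dq 0.09
   12 [ 0.03  0.31  1.59 -0.04  1.66 -1.67] err 0.0 dq 0.09
```

View pics/w9.png

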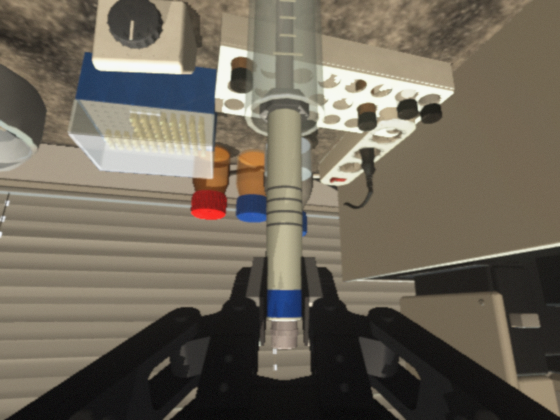

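View pics/side9.png

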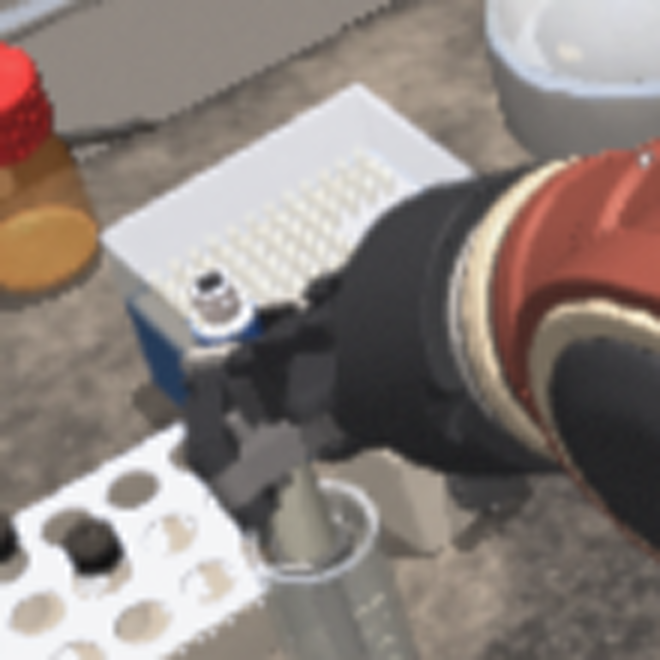

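{"api": "apply_moves", "payload": {
  "commands": [
    {"linear":[-0.012,0,-0.0085],"delta_rot":[0,0,0],"fingers":255},
    {"linear":[-0.025,0,-0.0175],"delta_rot":[0,0,0],"fingers":255},
    {"linear":[-0.04,0,-0.028],"delta_rot":[0,0,0],"fingers":255},
    {"linear":[-0.057,0,-0.04],"delta_rot":[0,0,0],"fingers":255},
    {"linear":[-0.075,0,-0.053],"delta_rot":[0,0,0],"fingers":255},
    {"linear":[-0.09,0,-0.063],"delta_rot":[0,0,0],"fingers":255},
    {"linear":[-0.102,0,-0.072],"delta_rot":[0,0,0],"fingers":255},
    {"linear":[-0.102,0,-0.072],"delta_rot":[0,0,0],"fingers":255}
  ]
}}

```text
time: 10.9
tool_pos: [0.5808, 0.2297, 0.3417]
tool_rot: [0.459, -0.116, 0.879, 0.06]
contact_force: [0.2, -0.2, -0.6]
gripper_width: 0.186
```

```bash
python3 look.py 10 top,100,130,140,120,5 side,100,140,160,160,4
```

```text
t 10.9 q [ 0.255 -0.537  2.12   0.01   0.596 -1.584] p [0.5808 0.2297 0.3417] F [ 0.2 -0.2 -0.6] w 0.186
```

View pics/w10.png

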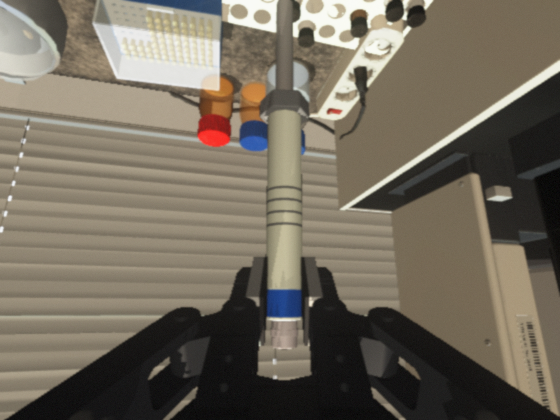

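View pics/side10.png

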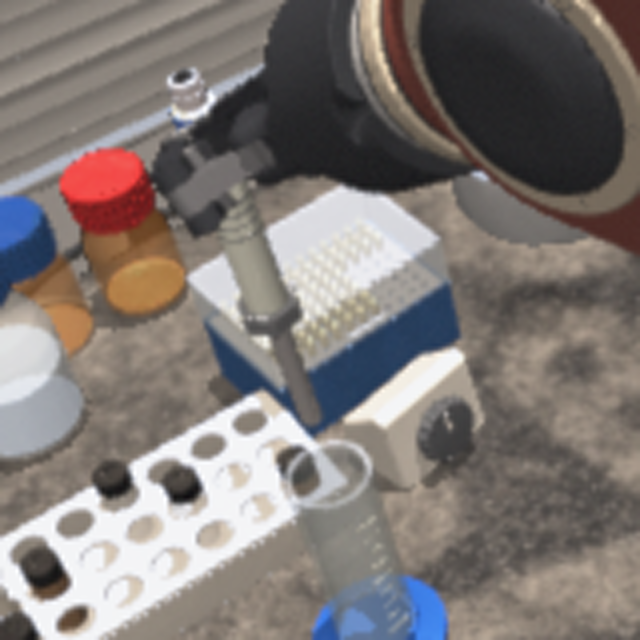

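```bash
cat > inh.py <<'E'
from h import *
from scipy.optimize import least_squares
# fit probe pose in tool frame xz-plane: origin (ox,oz), angle; obs list (xp,row)
def fit(obs,guess):
    p=eyes.camera_params("wrist");T=p["T_tool_cam"]
    def row(X):
        x=T[:3,:3].T@(X-T[:3,3]); return p["fy"]*x[1]/x[2]+p["cy"]
    def f(v): return [row(np.array([v[0]+xp*np.cos(v[2]),0,v[1]+xp*np.sin(v[2])]))-r for xp,r in obs]
    r=least_squares(f,guess); return r.x,r.fun
if __name__=="__main__":
    v,res=fit([(0,206),(-.065,348),(-.053,318),(.055,101)],[.03,-.01,-.3])
    print(v,np.degrees(v[2]),res)
    # crossing at tool x=0
    t=-v[0]/np.cos(v[2]); print("at x=0: xp",t,"z",v[1]+t*np.sin(v[2]))
    s=state();M=Rq(s["tool_rot"]).as_matrix(); a=M@np.array([np.cos(v[2]),0,np.sin(v[2])]); print("axis world",a,"origin",s["tool_pos"]+M@np.array([v[0],0,v[1]]))
E
python3 inh.py
```

```text
[0.03111281 0.00989155 0.49770828] 28.51658393796582 [-0.51920759 -0.9002392   1.26348002  0.15596677]
at x=0: xp -0.03540862356183008 z -0.007012987771857552
axis world [-0.11231534 -0.03106821 -0.99318681] origin [0.57023863 0.22683909 0.30591015]
```

```bash
cat > lay.py <<'E'
from pl import *
o=np.array([.0311,0,.0099]); M2=tool(5,-23.5)
def tcp(org): return np.array(org)-M2@o
if __name__=="__main__":
    s=state();log();p=np.array(s["tool_pos"]);q=np.array(s["joint_pos"]);M0=Rq(s["tool_rot"]).as_matrix()
    A=tcp([.50,.04,.13]); B=tcp([.50,.04,.022]); print(A,B)
    plan((A,M2),(B,M2))
    q=path(p,M0,A,M2,q,12); path(A,M2,B,M2,q,3)
E
python3 lay.py
```

```text
t 11.05 q [ 0.255 -0.536  2.124  0.01   0.597 -1.584] p [0.5798 0.2294 0.337 ] F [-0.8  0.4 -1.1] w 0.186
[0.53234463 0.04282979 0.1266778 ] [0.53234463 0.04282979 0.0186778 ]
lin [0.2263, -0.1677, 0.0444] rot [2.87, 78.08, 10.46] | d 0.285
lin [0.3145, -0.1676, 0.1067] rot [2.87, 78.08, 10.46] | d 0.372
   1 [ 0.22 -0.51  2.1   0.04  0.71 -1.61] err 0.0 dq 0.12
   2 [ 0.19 -0.47  2.06  0.06  0.83 -1.63] err 0.0 dq 0.11
   3 [ 0.16 -0.43  2.03  0.07  0.93 -1.65] err 0.0 dq 0.1
   4 [ 0.13 -0.38  1.99  0.07  1.03 -1.66] err 0.0 dq 0.1
   5 [ 0.11 -0.32  1.95  0.07  1.12 -1.66] err 0.0 dq 0.09
   6 [ 0.08 -0.26  1.92  0.06  1.21 -1.67] err 0.0 dq 0.09
   7 [ 0.06 -0.19  1.88  0.05  1.3  -1.68] err 0.0 dq 0.09
   8 [ 0.04 -0.11  1.83  0.03  1.38 -1.68] err 0.0 dq 0.08
   9 [ 0.02 -0.04  1.79  0.02  1.46 -1.68] err 0.0 dq 0.08
   10 [ 0.    0.04  1.75 -0.    1.53 -1.68] err 0.0 dq 0.08
   11 [-0.02  0.12  1.71 -0.03  1.61 -1.69] err 0.0 dq 0.08
   12 [-0.03  0.21  1.67 -0.05  1.68 -1.69] err 0.0 dq 0.08
   1 [-0.03  0.25  1.68 -0.05  1.62 -1.68] err 0.0 dq 0.06
   2 [-0.03  0.29  1.7  -0.05  1.56 -1.68] err 0.0 dq 0.06
   3 [-0.03  0.34  1.7  -0.05  1.5  -1.68] err 0.0 dq 0.06
```

{"api": "apply_moves", "payload": {
  "commands": [
    {"linear":[0.007,-0.014,-0.005],"delta_rot":[0.24,6.5,0.87],"fingers":255},
    {"linear":[0.013,-0.028,-0.01],"delta_rot":[0.48,13,1.74],"fingers":255},
    {"linear":[0.032,-0.042,-0.006],"delta_rot":[0.72,19.5,2.6],"fingers":255},
    {"linear":[0.063,-0.056,0.006],"delta_rot":[0.96,26,3.5],"fingers":255},
    {"linear":[0.0945,-0.07,0.0185],"delta_rot":[1.2,32.5,4.36],"fingers":255},
    {"linear":[0.113,-0.084,0.022],"delta_rot":[1.43,39,5.2],"fingers":255},
    {"linear":[0.132,-0.098,0.026],"delta_rot":[1.67,45.5,6.1],"fingers":255},
    {"linear":[0.151,-0.112,0.0296],"delta_rot":[1.91,52.05,6.97],"fingers":255}
  ]
}}

```text
time: 11.85
tool_pos: [0.5483, 0.1044, 0.1968]
tool_rot: [0.02, -0.071, 0.997, 0.015]
contact_force: [0.6, -0.5, -0.6]
gripper_width: 0.178
```

```bash
python3 lay.py
```

```text
t 11.85 q [ 0.039 -0.112  1.833  0.033  1.382 -1.68 ] p [0.5483 0.1044 0.1968] F [ 0.6 -0.5 -0.6] w 0.178
[0.53234463 0.04282979 0.1266778 ] [0.53234463 0.04282979 0.0186778 ]
lin [0.0275, -0.0606, 0.0674] rot [0.99, 25.88, 3.46] | d 0.095
lin [0.032, -0.0636, 0.1752] rot [0.99, 25.88, 3.46] | d 0.189
   1 [ 0.03 -0.09  1.82  0.03  1.41 -1.68] err 0.0 dq 0.03
   2 [ 0.03 -0.06  1.81  0.02  1.43 -1.68] err 0.0 dq 0.03
   3 [ 0.02 -0.04  1.79  0.02  1.46 -1.68] err 0.0 dq 0.03
   4 [ 0.01 -0.01  1.78  0.01  1.48 -1.68] err 0.0 dq 0.03
   5 [ 0.01  0.02  1.76  0.    1.51 -1.68] err 0.0 dq 0.03
   6 [ 0.    0.04  1.75 -0.    1.53 -1.68] err 0.0 dq 0.03
   7 [-0.01  0.07  1.74 -0.01  1.56 -1.69] err 0.0 dq 0.03
   8 [-0.01  0.1   1.72 -0.02  1.58 -1.69] err 0.0 dq 0.03
   9 [-0.02  0.12  1.71 -0.03  1.61 -1.69] err 0.0 dq 0.03
   10 [-0.02  0.15  1.69 -0.03  1.63 -1.69] err 0.0 dq 0.03
   11 [-0.03  0.18  1.68 -0.04  1.65 -1.69] err 0.0 dq 0.03
   12 [-0.03  0.21  1.67 -0.05  1.68 -1.69] err 0.0 dq 0.03
   1 [-0.03  0.25  1.68 -0.05  1.62 -1.68] err 0.0 dq 0.06
   2 [-0.03  0.29  1.7  -0.05  1.56 -1.68] err 0.0 dq 0.06
   3 [-0.03  0.34  1.7  -0.05  1.5  -1.68] err 0.0 dq 0.06
```

{"api": "apply_moves", "payload": {
  "commands": [
    {"linear":[0.007,-0.015,0.017],"delta_rot":[0.25,6.5,0.87],"fingers":255},
    {"linear":[0.014,-0.03,0.034],"delta_rot":[0.5,13,1.73],"fingers":255},
    {"linear":[0.021,-0.045,0.05],"delta_rot":[0.75,19.4,2.6],"fingers":255},
    {"linear":[0.0275,-0.0606,0.0674],"delta_rot":[0.99,25.88,3.46],"fingers":255},
    {"linear":[0.029,-0.062,0.105],"delta_rot":[0.99,25.88,3.46],"fingers":255},
    {"linear":[0.031,-0.063,0.14],"delta_rot":[0.99,25.88,3.46],"fingers":255},
    {"linear":[0.0317,-0.0634,0.167],"delta_rot":[0.99,25.88,3.46],"fingers":255},
    {"linear":[0.0317,-0.0634,0.167],"delta_rot":[0.99,25.88,3.46],"fingers":255}
  ]
}}

```text
time: 12.65
tool_pos: [0.5295, 0.0436, 0.0233]
tool_rot: [-0.206, -0.043, 0.978, -0.008]
contact_force: [-0.7, 0.1, -1.6]
gripper_width: 0.182
```

```bash
python3 look.py 11 top,190,160,140,120,5 side,200,170,160,140,4; python3 lay.py | head -4
```

```text
t 12.65 q [-0.033  0.333  1.708 -0.047  1.513 -1.679] p [0.5295 0.0436 0.0233] F [-0.7  0.1 -1.6] w 0.182
t 12.8 q [-0.033  0.327  1.702 -0.047  1.514 -1.679] p [0.5346 0.0436 0.0295] F [ 0.5 -0.5 -0.8] w 0.183
[0.53234463 0.04282979 0.1266778 ] [0.53234463 0.04282979 0.0186778 ]
lin [0.0402, -0.0005, -0.0885] rot [-0.01, 0.4, 0.04] | d 0.097
lin [-0.0022, -0.0005, 0.0108] rot [-0.01, 0.4, 0.04] | d 0.011
```

View pics/w11.png

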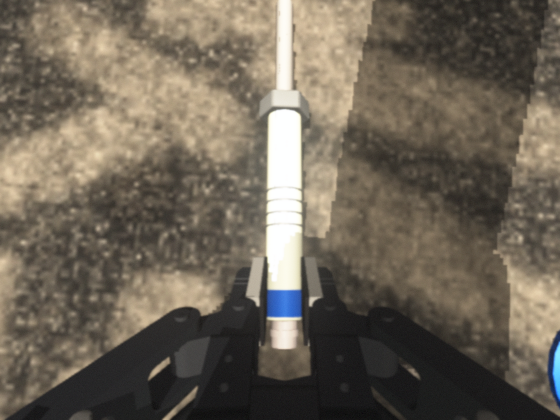

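View pics/side11.png

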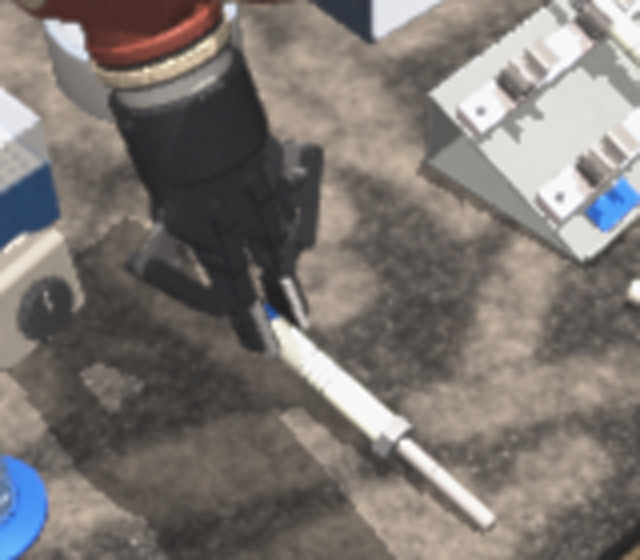

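{"api": "apply_moves", "payload": {
  "commands": [
    {"linear":[-0.001,0,0.005],"delta_rot":[0,0,0],"fingers":255},
    {"linear":[-0.002,0,0.01],"delta_rot":[0,0,0],"fingers":255},
    {"linear":[-0.002,0,0.011],"delta_rot":[0,0,0],"fingers":255},
    {"linear":[-0.002,0,0.011],"delta_rot":[0,0,0],"fingers":255},
    {"linear":[-0.002,0,0.011],"delta_rot":[0,0,0],"fingers":140},
    {"linear":[-0.002,0,0.011],"delta_rot":[0,0,0],"fingers":140},
    {"linear":[-0.002,0,0.011],"delta_rot":[0,0,0],"fingers":140},
    {"linear":[-0.002,0,0.011],"delta_rot":[0,0,0],"fingers":140}
  ]
}}

```text
time: 13.6
tool_pos: [0.5314, 0.0434, 0.0178]
tool_rot: [-0.201, -0.043, 0.979, -0.009]
contact_force: [-0.1, -0.2, 0.2]
gripper_width: 0.449
```

```bash
python3 look.py 12 top,190,160,140,120,5 side,200,170,160,140,4
```

```text
t 13.6 q [-0.033  0.338  1.711 -0.047  1.495 -1.679] p [0.5314 0.0434 0.0178] F [-0.1 -0.2  0.2] w 0.449
```

View pics/w12.png

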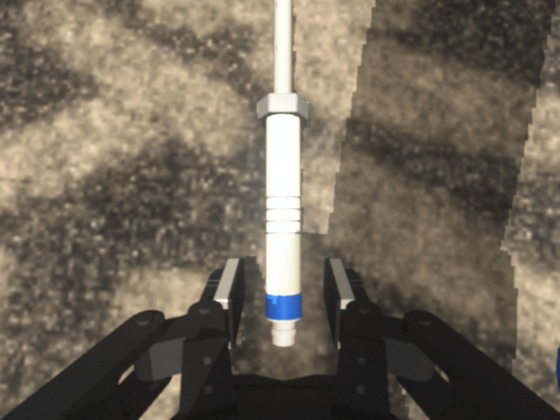

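View pics/side12.png

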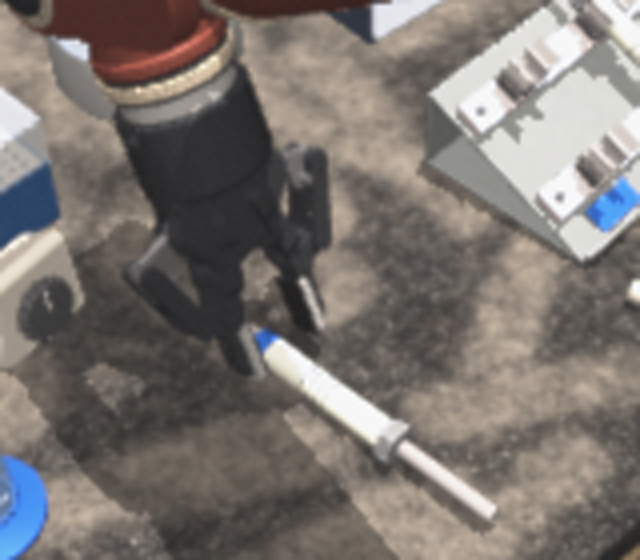

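```bash
python3 - <<'E'
from pl import *
s=state();c=cam("wrist",s)
A=onz(c,(284,345),.0105);B=onz(c,(284.5,214),.0105);Cc=onz(c,(284,106),.0105)
print(A,B,Cc,np.linalg.norm(A-B),np.linalg.norm(Cc-B))
u=A-Cc; print(np.degrees(np.arctan2(u[1],u[0])))
org=B.copy(); print(org)
M=tool(5,0); T=np.array([org[0],org[1],.11])
plan((T,M)); p=np.array(s["tool_pos"]); print(Rq(s["tool_rot"]).inv().apply([0,0,1]))
path(p,Rq(s["tool_rot"]).as_matrix(),T,M,np.array(s["joint_pos"]),4)
E
```

```text
[0.56805464 0.04768898 0.0105    ] [0.50233871 0.04209957 0.0105    ] [0.444518   0.03669079 0.0105    ] 0.06595320469448862 0.05807313288447807
5.087502615321107
[0.50233871 0.04209957 0.0105    ]
lin [0.0631, 0.0013, -0.0732] rot [0.01, -23.17, 0.04] | d 0.097
[ 3.93539959e-01  2.53014111e-04 -9.19307477e-01]
   1 [-0.04  0.22  1.79 -0.04  1.43 -1.69] err 0.0 dq 0.12
   2 [-0.05  0.11  1.86 -0.03  1.37 -1.7 ] err 0.0 dq 0.12
   3 [-0.05 -0.01  1.93 -0.01  1.32 -1.71] err 0.0 dq 0.12
   4 [-0.06 -0.13  2.   -0.    1.27 -1.72] err 0.0 dq 0.12
```

{"api": "apply_moves", "payload": {
  "commands": [
    {"linear":[0.008,0,-0.018],"delta_rot":[0,0,0],"fingers":100},
    {"linear":[0.018,0,-0.042],"delta_rot":[0,0,0],"fingers":100},
    {"linear":[0.03,0,-0.058],"delta_rot":[0,-5,0],"fingers":100},
    {"linear":[0.04,0.001,-0.065],"delta_rot":[0,-11,0],"fingers":100},
    {"linear":[0.052,0.001,-0.07],"delta_rot":[0,-17,0],"fingers":100},
    {"linear":[0.063,0.0013,-0.0732],"delta_rot":[0,-23.17,0],"fingers":100},
    {"linear":[0.063,0.0013,-0.0732],"delta_rot":[0,-23.17,0],"fingers":100},
    {"linear":[0.063,0.0013,-0.0732],"delta_rot":[0,-23.17,0],"fingers":100}
  ]
}}

```text
time: 14.55
tool_pos: [0.5023, 0.042, 0.1104]
tool_rot: [0.0, -0.044, 0.999, 0.0]
contact_force: [-0.4, 1.0, 0.3]
gripper_width: 0.603
```

```bash
python3 - <<'E'
from pl import *
eyes.grab_frame("top")
log();s=state();im=eyes.grab_frame("wrist")[:,:,::-1]; cv2.imwrite("pics/w13.png",im);c=cam("wrist",s)
M=tool(5,0)
for x in (-.065,-.053,0,.06,.125): print(x,proj(c,np.array([.5023,.0421,.0105])-x*yaw(5.09)))
plan((np.array([.5023,.0421,.004]),M))
E
```

```text
t 14.6 q [-0.064 -0.131  2.     0.     1.272 -1.723] p [0.503  0.042  0.1104] F [ 0.4  0.7 -0.1] w 0.607
-0.065 [282.86031027 282.05090424]
-0.053 [282.84456786 269.26864658]
0 [282.76956216 208.36677609]
0.06 [282.67211072 129.23979148]
0.125 [282.54769145  28.21592059]
lin [0.0009, 0.0002, 0.1062] rot [0.01, -0.02, 0.04] | d 0.106
```

View pics/w13.png

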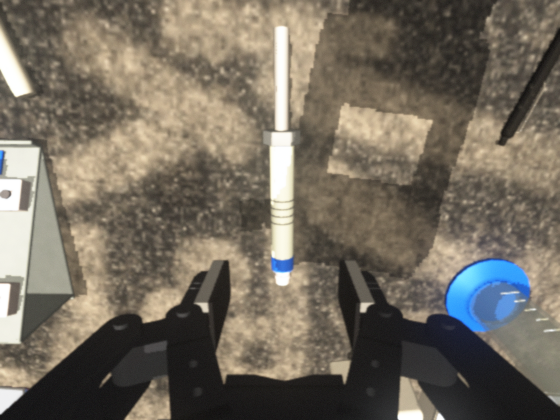

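{"api": "apply_moves", "payload": {
  "commands": [
    {"linear":[0,0,0.035],"delta_rot":[0,0,-0.3],"fingers":100},
    {"linear":[0,0,0.07],"delta_rot":[0,0,-0.3],"fingers":100},
    {"linear":[0,0,0.095],"delta_rot":[0,0,-0.3],"fingers":100},
    {"linear":[0,0,0.107],"delta_rot":[0,0,-0.3],"fingers":100},
    {"linear":[0,0,0.107],"delta_rot":[0,0,-0.3],"fingers":255},
    {"linear":[0,0,0.107],"delta_rot":[0,0,-0.3],"fingers":255},
    {"linear":[0,0,0.107],"delta_rot":[0,0,-0.3],"fingers":255},
    {"linear":[0,0,0.107],"delta_rot":[0,0,-0.3],"fingers":255}
  ]
}}

```text
time: 15.45
tool_pos: [0.5038, 0.042, 0.0046]
tool_rot: [0.002, -0.047, 0.999, -0.0]
contact_force: [0.4, 0.1, -0.4]
gripper_width: 0.179
```

```bash
python3 look.py 14; python3 - <<'E'
from pl import *
P,M=place(.08)
T=np.column_stack([M[:,0],-M[:,1],-M[:,2]])
s=state();p=np.array(s["tool_pos"]);q=np.array(s["joint_pos"]);M0=Rq(s["tool_rot"]).as_matrix()
up=p+[0,0,.20]
q=path(p,M0,up,M0,q,4)
print("yaw 180 in stages")
for i in range(1,5):
    Mi=tool(5-45*i,0); q=path(up,M0,up,Mi,q,5); M0=Mi
    log
A=P+M[:,2]*.06; path(up,M0,A,T,q,8)
# other direction
E
```

```text
t 15.45 q [-0.064  0.03   2.048  0.     1.06  -1.728] p [0.5038 0.042  0.0046] F [ 0.4  0.1 -0.4] w 0.179
   1 [-0.06 -0.05  2.03  0.    1.16 -1.73] err 0.0 dq 0.1
   2 [-0.06 -0.12  2.    0.    1.26 -1.73] err 0.0 dq 0.1
   3 [-0.06 -0.18  1.97  0.    1.35 -1.73] err 0.0 dq 0.1
   4 [-0.06 -0.22  1.92  0.    1.44 -1.73] err 0.0 dq 0.09
yaw 180 in stages
   1 [-0.06 -0.22  1.92  0.    1.45 -1.57] err 0.0 dq 0.16
   2 [-0.06 -0.22  1.92 -0.    1.45 -1.41] err 0.0 dq 0.16
   3 [-0.06 -0.22  1.92 -0.    1.45 -1.25] err 0.0 dq 0.16
   4 [-0.06 -0.22  1.92 -0.    1.45 -1.09] err 0.0 dq 0.16
   5 [-0.06 -0.22  1.91 -0.    1.45 -0.94] err 0.0 dq 0.16
   1 [-0.06 -0.22  1.91 -0.    1.45 -0.78] err 0.0 dq 0.16
   2 [-0.06 -0.22  1.91 -0.    1.45 -0.62] err 0.0 dq 0.16
   3 [-0.06 -0.22  1.91 -0.    1.45 -0.47] err 0.0 dq 0.16
   4 [-0.06 -0.22  1.91 -0.    1.45 -0.31] err 0.0 dq 0.16
   5 [-0.06 -0.22  1.91 -0.    1.45 -0.15] err 0.0 dq 0.16
   1 [-0.06 -0.22  1.91 -0.    1.45  0.01] err 0.0 dq 0.16
   2 [-0.06 -0.22  1.91 -0.    1.45  0.16] err 0.0 dq 0.16
   3 [-0.06 -0.22  1.91 -0.    1.45
[... 207 characters left out ...]
-0.06 -0.22  1.91 -0.    1.45  0.95] err 0.0 dq 0.16
   3 [-0.06 -0.22  1.91 -0.    1.45  1.11] err 0.0 dq 0.16
   4 [-0.06 -0.22  1.91 -0.    1.45  1.26] err 0.0 dq 0.16
   5 [-0.06 -0.22  1.91 -0.    1.45  1.42] err 0.0 dq 0.16
   1 [-0.13 -0.26  1.97  0.01  1.38  1.36] err 0.0 dq 0.07
   2 [-0.2  -0.29  2.01  0.03  1.32  1.28] err 0.0 dq 0.07
   3 [-0.27 -0.32  2.05  0.06  1.25  1.21] err 0.0 dq 0.08
   4 [-0.34 -0.34  2.09  0.1   1.19  1.12] err 0.0 dq 0.09
   5 [-0.42 -0.35  2.13  0.14  1.13  1.03] err 0.0 dq 0.09
   6 [-0.5  -0.35  2.15  0.2   1.07  0.92] err 0.0 dq 0.1
   7 [-0.57 -0.34  2.17  0.27  1.01  0.81] err 0.0 dq 0.11
   8 [-0.65 -0.32  2.19  0.35  0.97  0.68] err 0.0 dq 0.12
```

View pics/w14.png

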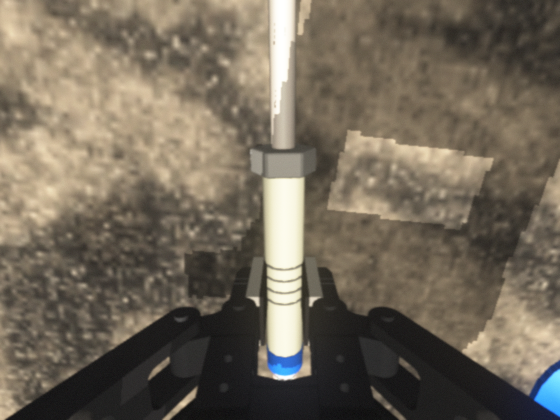

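{"api": "apply_moves", "payload": {
  "commands": [
    {"linear":[0,0,-0.03],"delta_rot":[0,0,0],"fingers":255},
    {"linear":[0,0,-0.07],"delta_rot":[0,0,7],"fingers":255},
    {"linear":[0,0,-0.11],"delta_rot":[0,0,15],"fingers":255},
    {"linear":[0,0,-0.15],"delta_rot":[0,0,23],"fingers":255},
    {"linear":[0,0,-0.18],"delta_rot":[0,0,31],"fingers":255},
    {"linear":[0,0,-0.2],"delta_rot":[0,0,39],"fingers":255},
    {"linear":[0,0,-0.2],"delta_rot":[0,0,47],"fingers":255},
    {"linear":[0,0,-0.2],"delta_rot":[0,0,55],"fingers":255}
  ]
}}

```text
time: 16.3
tool_pos: [0.503, 0.042, 0.205]
tool_rot: [0.002, 0.423, 0.906, 0.001]
contact_force: [0.3, 0.2, -1.3]
gripper_width: 0.18
```

{"api": "apply_moves", "payload": {
  "commands": [
    {"linear":[0,0,0],"delta_rot":[0,0,8],"fingers":255},
    {"linear":[0,0,0],"delta_rot":[0,0,16],"fingers":255},
    {"linear":[0,0,0],"delta_rot":[0,0,24],"fingers":255},
    {"linear":[0,0,0],"delta_rot":[0,0,32],"fingers":255},
    {"linear":[0,0,0],"delta_rot":[0,0,40],"fingers":255},
    {"linear":[0,0,0],"delta_rot":[0,0,48],"fingers":255},
    {"linear":[0,0,0],"delta_rot":[0,0,56],"fingers":255},
    {"linear":[0,0,0],"delta_rot":[0,0,64],"fingers":255}
  ]
}}

```text
time: 17.1
tool_pos: [0.5023, 0.0421, 0.2035]
tool_rot: [0.0, 0.839, 0.545, 0.0]
contact_force: [0.4, -1.4, -1.5]
gripper_width: 0.181
```

```bash
cat > pre.py <<'E'
from pl import *
P,M=place(.08); T=np.column_stack([M[:,0],-M[:,1],-M[:,2]])
def B(h): return P+M[:,2]*(h-.006)+M[:,0]*.0015
if __name__=="__main__":
    log(); s=state();p=np.array(s["tool_pos"]);q=np.array(s["joint_pos"]);M0=Rq(s["tool_rot"]).as_matrix()
    plan((B(.06),T),(B(.0),T))
    path(p,M0,B(.06),T,q,10)
E
python3 pre.py
```

```text
t 17.1 q [-0.064 -0.225  1.92   0.     1.446  0.354] p [0.5023 0.0421 0.2035] F [ 0.4 -1.4 -1.5] w 0.181
lin [-0.21, 0.0924, 0.0905] rot [-13.4, 22.49, 60.55] | d 0.247
lin [-0.1979, 0.1147, 0.1449] rot [-13.4, 22.49, 60.55] | d 0.271
   1 [-0.13 -0.25  1.96  0.03  1.4   0.39] err 0.0 dq 0.06
   2 [-0.19 -0.27  1.99  0.06  1.35  0.43] err 0.0 dq 0.06
   3 [-0.25 -0.29  2.03  0.09  1.3   0.47] err 0.0 dq 0.06
   4 [-0.31 -0.31  2.06  0.13  1.26  0.5 ] err 0.0 dq 0.06
   5 [-0.37 -0.32  2.08  0.16  1.21  0.53] err 0.0 dq 0.06
   6 [-0.43 -0.32  2.11  0.2   1.16  0.56] err 0.0 dq 0.06
   7 [-0.49 -0.33  2.13  0.23  1.11  0.59] err 0.0 dq 0.06
   8 [-0.55 -0.32  2.15  0.27  1.06  0.62] err 0.0 dq 0.05
   9 [-0.6  -0.31  2.17  0.31  1.    0.66] err 0.0 dq 0.05
   10 [-0.65 -0.3   2.18  0.35  0.95  0.69] err 0.0 dq 0.05
```

{"api": "apply_moves", "payload": {
  "commands": [
    {"linear":[-0.026,0.0115,0],"delta_rot":[-1.68,2.8,7.57],"fingers":255},
    {"linear":[-0.052,0.023,0],"delta_rot":[-3.35,5.6,15.1],"fingers":255},
    {"linear":[-0.079,0.0345,0],"delta_rot":[-5,8.4,22.7],"fingers":255},
    {"linear":[-0.105,0.046,0.01],"delta_rot":[-6.7,11.25,30.3],"fingers":255},
    {"linear":[-0.131,0.0575,0.02],"delta_rot":[-8.4,14.05,37.8],"fingers":255},
    {"linear":[-0.157,0.069,0.035],"delta_rot":[-10,16.9,45.4],"fingers":255},
    {"linear":[-0.184,0.081,0.045],"delta_rot":[-11.7,19.7,53],"fingers":255},
    {"linear":[-0.21,0.0924,0.06],"delta_rot":[-13.4,22.49,60.55],"fingers":255}
  ]
}}

```text
time: 17.9
tool_pos: [0.5028, -0.1891, 0.144]
tool_rot: [-0.008, 0.975, 0.038, 0.218]
contact_force: [-0.5, -0.4, -0.8]
gripper_width: 0.186
```

```bash
python3 - <<'E'
from h import *
for i in range(3): eyes.grab_frame("top")
E
python3 pre.py; python3 look.py 15 top,320,150,130,110,6 side,280,110,120,110,6
```

```text
t 18.05 q [-0.648 -0.336  2.16   0.338  1.013  0.706] p [ 0.5012 -0.1878  0.1416] F [ 0.3  0.7 -0.8] w 0.186
lin [-0.0118, -0.0004, 0.0261] rot [-0.19, 0.18, 0.16] | d 0.029
lin [-0.0116, -0.0002, 0.0861] rot [-0.19, 0.18, 0.16] | d 0.087
   1 [-0.65 -0.33  2.16  0.34  1.01  0.7 ] err 0.0 dq 0.01
   2 [-0.65 -0.33  2.17  0.34  1.    0.7 ] err 0.0 dq 0.01
   3 [-0.65 -0.33  2.17  0.34  0.99  0.7 ] err 0.0 dq 0.01
   4 [-0.65 -0.32  2.17  0.34  0.99  0.7 ] err 0.0 dq 0.01
   5 [-0.65 -0.32  2.17  0.34  0.98  0.7 ] err 0.0 dq 0.01
   6 [-0.65 -0.32  2.18  0.35  0.98  0.69] err 0.0 dq 0.01
   7 [-0.65 -0.31  2.18  0.35  0.97  0.69] err 0.0 dq 0.01
   8 [-0.65 -0.31  2.18  0.35  0.96  0.69] err 0.0 dq 0.01
   9 [-0.65 -0.3   2.18  0.35  0.96  0.69] err 0.0 dq 0.01
   10 [-0.65 -0.3   2.18  0.35  0.95  0.69] err 0.0 dq 0.01
t 18.05 q [-0.648 -0.336  2.16   0.338  1.013  0.706] p [ 0.5012 -0.1878  0.1416] F [ 0.3  0.7 -0.8] w 0.186
```

View pics/w15.png

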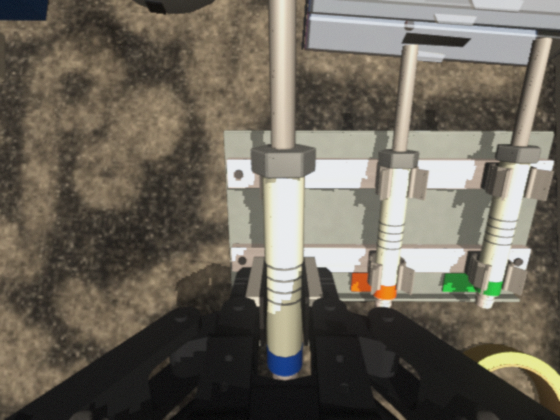

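View pics/side15.png

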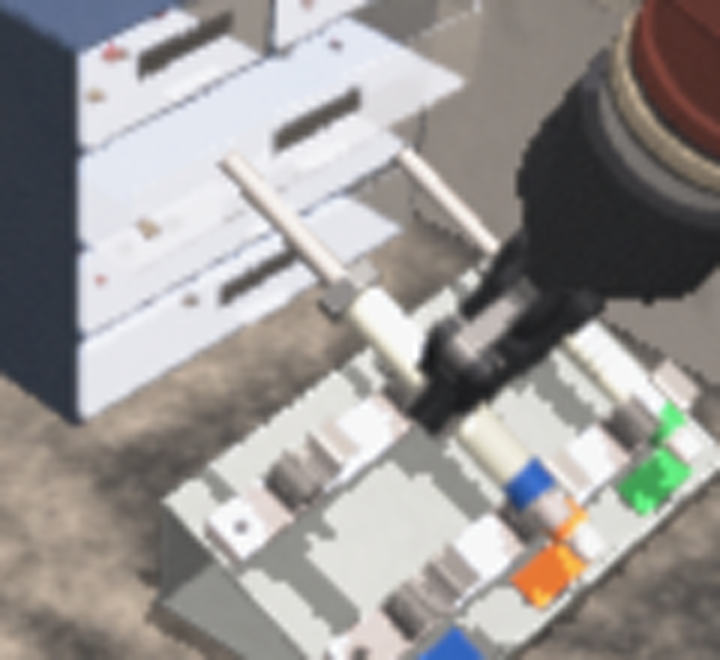

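```bash
python3 - <<'E'
from h import *
s=state();c=cam("wrist",s)
for y in (0,-.08):
    P,M=place(y)
    for x in (.055,0,-.065): print(y,x,np.round(proj(c,P+M[:,0]*x),1))
print("held",[np.round(proj(c,s["tool_pos"]+Rq(s["tool_rot"]).apply([x,0,-.006])),1) for x in (.055,0,-.053)])
E
```

```text
0 0.055 [402. 167.]
0 0 [393.2 240.5]
0 -0.065 [384.2 315.2]
-0.08 0.055 [517.9 168. ]
-0.08 0 [501.  241.4]
-0.08 -0.065 [483.8 316. ]
held [array([286.3, 165. ]), array([285.9, 280.7]), array([285.6, 370.5])]
```

{"api": "apply_moves", "payload": {
  "commands": [
    {"linear":[-0.005,0,0.01],"delta_rot":[-0.1,0.1,0.1],"fingers":255},
    {"linear":[-0.0103,-0.0004,0.02],"delta_rot":[-0.19,0.18,0.16],"fingers":255},
    {"linear":[-0.0103,-0.0004,0.035],"delta_rot":[-0.19,0.18,0.16],"fingers":255},
    {"linear":[-0.0103,-0.0004,0.046],"delta_rot":[-0.19,0.18,0.16],"fingers":255},
    {"linear":[-0.0103,-0.0004,0.051],"delta_rot":[-0.19,0.18,0.16],"fingers":255},
    {"linear":[-0.0103,-0.0004,0.051],"delta_rot":[-0.19,0.18,0.16],"fingers":255},
    {"linear":[-0.0103,-0.0004,0.051],"delta_rot":[-0.19,0.18,0.16],"fingers":255},
    {"linear":[-0.0103,-0.0004,0.051],"delta_rot":[-0.19,0.18,0.16],"fingers":255}
  ]
}}

```text
time: 19.0
tool_pos: [0.5153, -0.1862, 0.0932]
tool_rot: [-0.007, 0.975, 0.039, 0.218]
contact_force: [-0.2, 0.4, -0.6]
gripper_width: 0.181
```

```bash
python3 pre.py|head -3; python3 look.py 16 top,320,150,130,110,6 side,280,110,120,110,6;python3 - <<'E'
from h import *
s=state();P,M=place(.08); print("tcp in place",M.T@(s["tool_pos"]-P))
E
```

```text
t 19.0 q [-0.626 -0.237  2.172  0.359  0.894  0.683] p [ 0.5153 -0.1862  0.0932] F [-0.2  0.4 -0.6] w 0.181
lin [-0.0042, 0.0, -0.0238] rot [0.08, -0.2, 0.16] | d 0.024
lin [-0.0044, -0.0001, 0.0362] rot [0.08, -0.2, 0.16] | d 0.036
t 19.0 q [-0.626 -0.237  2.172  0.359  0.894  0.683] p [ 0.5153 -0.1862  0.0932] F [-0.2  0.4 -0.6] w 0.181
tcp in place [5.62765476e-03 4.25030877e-06 3.01982456e-02]
```

View pics/w16.png

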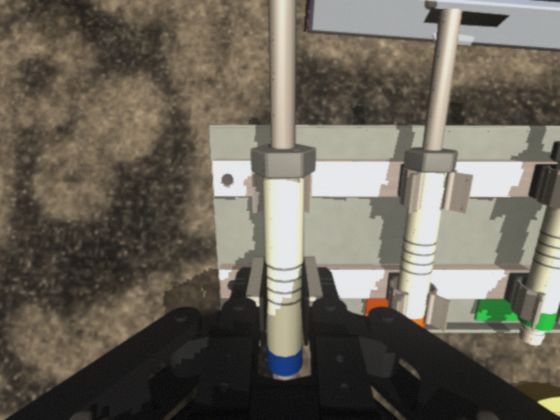

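View pics/side16.png

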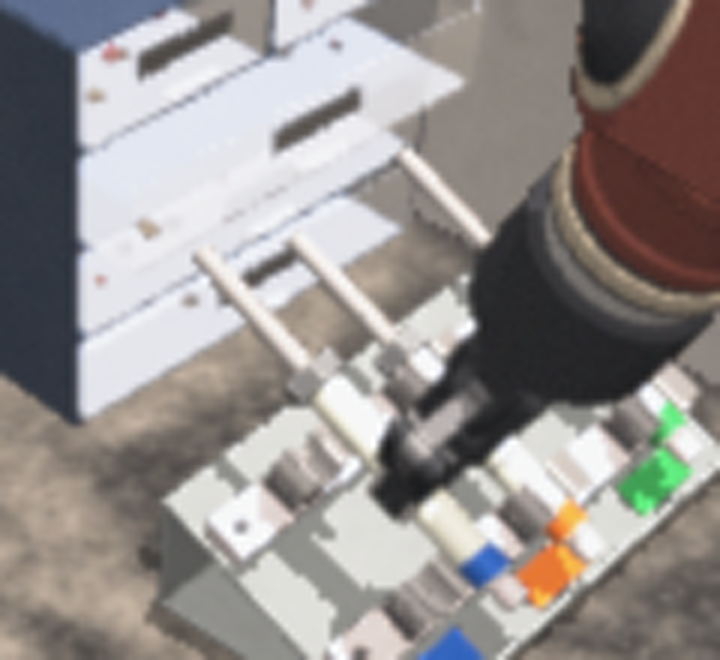

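View pics/top16.png

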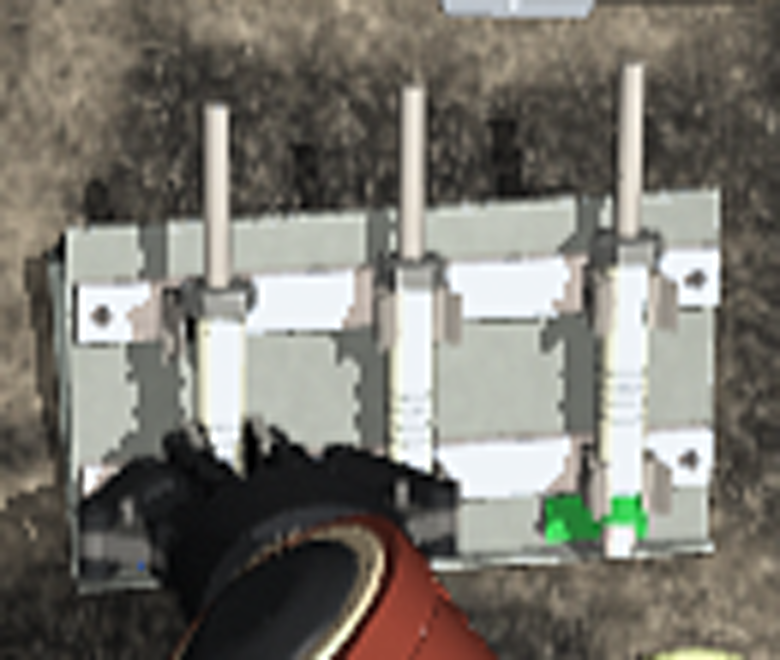

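```bash
python3 - <<'E'
from h import *
sd=cam("side");tp=cam("top")
def px(c,off,k): return [np.round((proj(c,X)-off)*k,1) for X in k_pts]
for y,h in ((0,0),(.08,.036),(-.08,0)):
    P,M=place(y)
    for x in (.06,.125):
        X=P+M[:,0]*x+M[:,2]*h
        print(y,x,"side",np.round((proj(sd,X)-[280,110])*6,1),"per mm",np.round((proj(sd,X+M[:,0]*.001)-proj(sd,X))*6,2),"top",np.round((proj(tp,X)-[320,150])*6,1),"per mm",np.round((proj(tp,X+M[:,0]*.001)-proj(tp,X))*6,2))
E
```

```text
0 0.06 side [395.8 337.3] per mm [-1.58 -1.67] top [413.4 260.4] per mm [ 0.02 -2.61]
0 0.125 side [294.  229.9] per mm [-1.55 -1.64] top [414.9  88. ] per mm [ 0.02 -2.7 ]
0.08 0.06 side [312.  381.1] per mm [-1.69 -1.8 ] top [215.9 299.8] per mm [-0.03 -2.69]
0.08 0.125 side [203.4 265.1] per mm [-1.65 -1.77] top [214. 122.] per mm [-0.03 -2.78]
-0.08 0.06 side [505.3 255.5] per mm [-1.54 -1.59] top [628.1 247.3] per mm [ 0.08 -2.61]
-0.08 0.125 side [406.3 152.9] per mm [-1.51 -1.56] top [633.2  74.9] per mm [ 0.08 -2.7 ]
```

```bash
python3 pre.py|head -3
```

```text
t 19.15 q [-0.626 -0.238  2.172  0.359  0.894  0.683] p [ 0.5152 -0.1862  0.0931] F [-0.  -0.1 -1.1] w 0.181
lin [-0.004, 0.0, -0.0238] rot [0.09, -0.19, 0.15] | d 0.024
lin [-0.0043, -0.0001, 0.0362] rot [0.09, -0.19, 0.15] | d 0.036
```

{"api": "apply_moves", "payload": {
  "commands": [
    {"linear":[-0.003,0,0.006],"delta_rot":[0,0,0],"fingers":255},
    {"linear":[-0.003,0,0.012],"delta_rot":[0,0,0],"fingers":255},
    {"linear":[-0.003,0,0.018],"delta_rot":[0,0,0],"fingers":255},
    {"linear":[-0.003,0,0.023],"delta_rot":[0,0,0],"fingers":255},
    {"linear":[-0.003,0,0.028],"delta_rot":[0,0,0],"fingers":255},
    {"linear":[-0.003,0,0.033],"delta_rot":[0,0,0],"fingers":255},
    {"linear":[-0.003,0,0.037],"delta_rot":[0,0,0],"fingers":255},
    {"linear":[-0.003,0,0.038],"delta_rot":[0,0,0],"fingers":255}
  ]
}}

```text
time: 19.95
tool_pos: [0.5284, -0.1846, 0.0566]
tool_rot: [-0.008, 0.975, 0.039, 0.217]
contact_force: [-6.0, 2.9, 6.9]
gripper_width: 0.181
```

```bash
python3 look.py 17 top,320,150,130,110,6 side,280,110,120,110,6;python3 - <<'E'
from h import *
s=state();P,M=place(.08); print("tcp in place",M.T@(s["tool_pos"]-P),"F",M.T@s["contact_force"])
E
```

```text
t 19.95 q [-0.606 -0.143  2.162  0.379  0.811  0.665] p [ 0.5284 -0.1846  0.0566] F [-6.   2.9  6.9] w 0.181
tcp in place [ 0.00220923  0.00064111 -0.00839711] F [0.55326121 3.62161867 3.38115226]
```

View pics/w17.png

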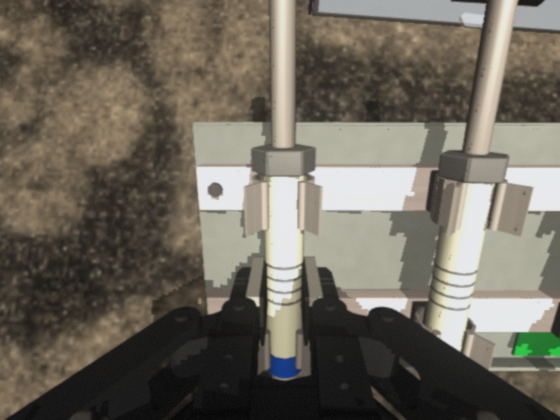

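View pics/side17.png

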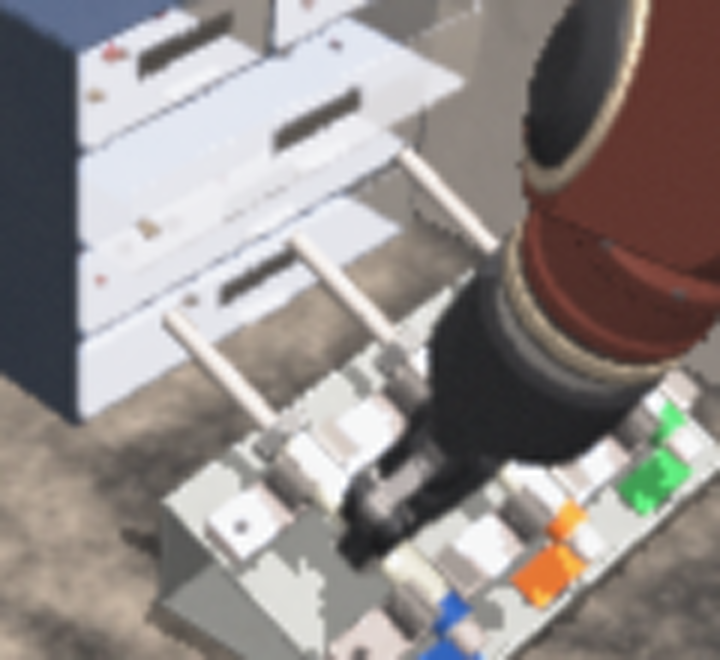

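{"api": "apply_moves", "payload": {
  "commands": [
    {"linear":[0,0,0],"delta_rot":[0,0,0],"fingers":255},
    {"linear":[0,0,0],"delta_rot":[0,0,0],"fingers":130},
    {"linear":[0,0,0],"delta_rot":[0,0,0],"fingers":130},
    {"linear":[0,0,0],"delta_rot":[0,0,0],"fingers":130},
    {"linear":[0,0,-0.02],"delta_rot":[0,0,0],"fingers":130},
    {"linear":[0,0,-0.06],"delta_rot":[0,0,0],"fingers":130},
    {"linear":[0,0,-0.1],"delta_rot":[0,0,0],"fingers":130},
    {"linear":[0,0,-0.14],"delta_rot":[0,0,0],"fingers":130}
  ]
}}

```text
time: 20.9
tool_pos: [0.4682, -0.1895, 0.1847]
tool_rot: [-0.008, 0.975, 0.039, 0.217]
contact_force: [0.4, -0.6, 0.7]
gripper_width: 0.491
```

{"api": "apply_moves", "payload": {
  "commands": [
    {"linear":[0,0,-0.03],"delta_rot":[0,0,0],"fingers":130},
    {"linear":[-0.02,0,-0.05],"delta_rot":[0,0,0],"fingers":130},
    {"linear":[-0.02,0,-0.05],"delta_rot":[0,0,0],"fingers":130},
    {"linear":[-0.02,0,-0.05],"delta_rot":[0,0,0],"fingers":130},
    {"linear":[-0.02,0,-0.05],"delta_rot":[0,0,0],"fingers":130},
    {"linear":[-0.02,0,-0.05],"delta_rot":[0,0,0],"fingers":130},
    {"linear":[-0.02,0,-0.05],"delta_rot":[0,0,0],"fingers":130},
    {"linear":[-0.02,0,-0.05],"delta_rot":[0,0,0],"fingers":130}
  ]
}}

```text
time: 21.7
tool_pos: [0.4299, -0.1922, 0.2197]
tool_rot: [-0.008, 0.975, 0.039, 0.217]
contact_force: [-0.7, -0.9, 0.1]
gripper_width: 0.489
```

```bash
python3 look.py 18 top,320,150,130,110,6 side,280,110,120,110,6; python3 - <<'E'
from h import *
s=state();c=cam("wrist",s)
for y in (.08,0,-.08):
    P,M=place(y); print(y,[np.round(proj(c,P+M[:,0]*x),1).tolist() for x in (-.065,0,.055,.125)], "top tip",np.round((proj(cam("top"),P+M[:,0]*.125)-[320,150])*6,1),"side tip",np.round((proj(cam("side"),P+M[:,0]*.125)-[280,110])*6,1))
E
```

```text
t 21.7 q [-0.775 -0.606  2.209  0.343  1.257  0.655] p [ 0.4299 -0.1922  0.2197] F [-0.7 -0.9  0.1] w 0.489
0.08 [[284.9, 229.0], [285.2, 168.2], [285.5, 110.8], [285.9, 28.0]] top tip [196.  101.1] side tip [172.5 313.3]
0 [[360.4, 229.2], [365.3, 168.5], [369.9, 111.1], [376.5, 28.4]] top tip [414.9  88. ] side tip [294.  229.9]
-0.08 [[435.7, 229.4], [445.2, 168.8], [454.2, 111.4], [467.1, 28.7]] top tip [633.2  74.9] side tip [406.3 152.9]
```

View pics/w18.png

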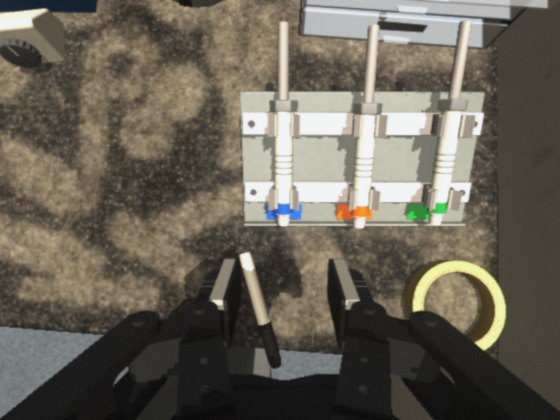

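View pics/side18.png

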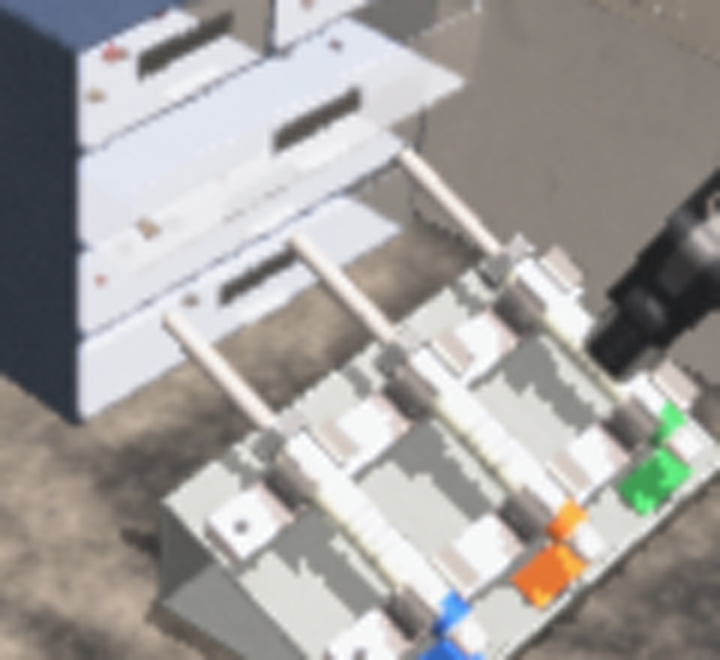

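View pics/top18.png

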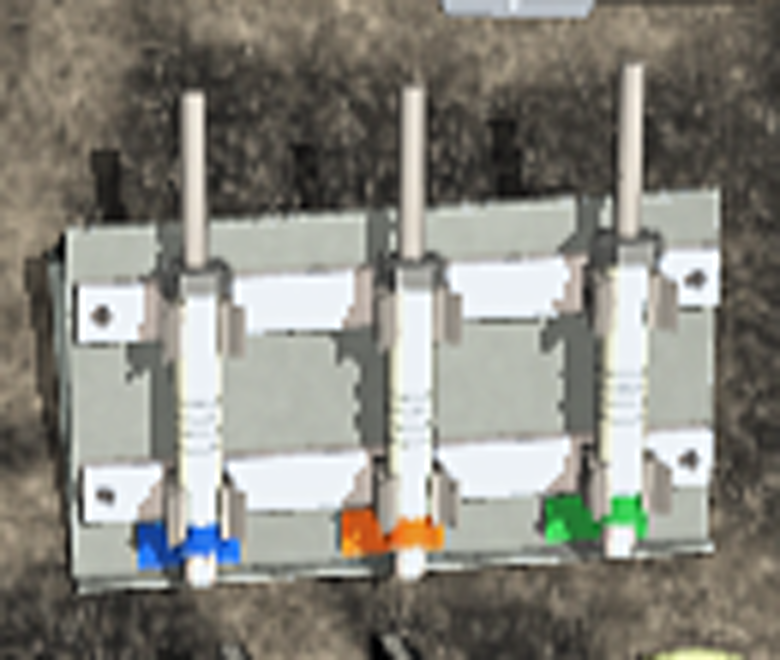

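```bash
python3 -c "
from plant import job_done
print(job_done())"
```

```text
the job is handed in; nothing more can be done
None
```

Both loose probes are clipped into the rack at their own colours, and the job was handed in at about 22 s of the 72 s allowed.

- **Orange:** I picked it up at mid handle and pressed it into the middle place.
- **Blue:** I pulled it out of the jar by its rear end and laid it on the bench. I let go, regripped it at mid handle, turned it round and pressed it into the left place.
- **Green:** I did not touch it; the last pictures show it still clipped where it was.

**Last checks, from all three cameras:**
- All three probes lie at matching height in both clips of their own colour, with stems up the slope and collars just past the back clips.
- The gripper was clear of everything, with no contact force beyond noise (about 1 N).
- From the stem tips in the top view, the probes sit along the slope at about +3 mm (blue), 0 mm (orange) and +4 mm (green) from my fitted rack model.
- If green is taken as exactly home, orange sits about 4 mm low, with its collar against the back clip. That is still inside the 9 mm limit.

**Disagreement:** in the side view the blue and orange tips showed about 1.5–2 pixels lower than my model predicts. Green showed a similar offset, so I put this down to camera calibration rather than a probe that is not home.

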